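# Fit the trimming chuck on the sloping wheel and knock its lock peg home

## Task

Fit the square plywood trimming chuck onto the three studs of the sloping wheel, boss outwards, so that its plate lies flush on the wheel's face, and let go of it. Then, with the mallet and not the gripper itself, drive the stand's lock peg fully down. Stand or lay the mallet back down on the bench top, clear of the stand, and leave the other things on the bench where they are.

Things in the scene. Friction and masses are not known exactly. Their poses are not given: they have to be found in the camera images.
- wheel_face (a point): Centre of the flat round steel wheel face, 132 mm across, about 118 mm above the bench, sloping 25 deg down towards the robot's side. z = the wheel's axis, square out of the face; x points to one of three studs. Studs: square to the face, 48 mm from the centre at 0, +120, -120 deg about z from x, 12 mm thick, 22 mm tall, the last 6 mm tapering to 5 mm.
- wheel (a joint): Turn of the wheel about its axis, rad, counterclockwise seen from outside; already included in the pose of wheel_face. The wheel is stiff (0.6 N m) and need not be turned.
- stand: Grey bench stand that carries the wheel, screwed down. Its foot is 130 x 265 x 12 mm; origin on the bench under the centre of the wheel's face, x = away from the robot (the slope rises along x), the foot runs from y = -88 to y = +178 mm with the lock peg at y = +148 mm.
- chuck_center (a point): Centre, 31 mm above the underside, of the loose trimming chuck (about 0.3 kg): plywood plate 130 x 130 x 12 mm with a round wooden boss, 48 mm diameter and 50 mm tall, on its middle. z = up the boss; x, y along the plate's edges. Starts flat on the bench, boss up. Seated on the wheel this point is 31 mm out along the wheel's axis.
- chuck: The same chuck, origin at the centre of its underside, same axes. Three through holes, 16 mm in diameter, lie 48 mm from the centre at 0, +120 and -120 deg about z from x. Any of the three turns that bring the holes onto the studs is right.
- lock_peg (a joint): Upright steel lock peg with a 24 mm mushroom head at the left end of the stand's foot. Value in m it is driven down: 0 = up (start), 0.018 = fully home on its stop. It is stiff (7 to 9 N to move it) and stays where it is driven.
- peg_top (a point): Centre of the top of the lock peg's head, 70 mm above the bench when up and 52 mm when home; the peg moves straight down.
- mallet_center (a point): Centre of the head of the loose mallet (about 0.35 kg): black rubber cylinder, 44 mm diameter, 80 mm tall, standing on its flat striking face, 40 mm below this point. z = the head's axis, up. A level wooden handle, 17 mm thick, points along x to 133 mm from here, 5 mm lower. Hold it by head or handle. Pots and a tray stand near it: do not open the fingers wider than about 70 mm there.
- tape_mask: Bystander, leave it where it is: flat roll of cream tape, 92 mm across and 24 tall; origin under its centre.
- label_roll: Bystander, leave it where it is: small white roll, 60 mm across and 26 tall; origin under its centre.
- brush_round: Bystander, leave it where it is: glaze brush with a wooden handle, 210 mm long, 20 high; origin under its centre.

How it is judged:
By the outcome, as a careful person would: the job done as asked, in the order asked, and still so for the second after the job is handed in, with the robot touching nothing.
It also fails if it takes over 72 s, if anything falls off the work surface, if the arm or the gripper's body presses on something with over 40 N, if the wrist force passes 120 N, or if a joint passes its speed limit or range.

## Robot

A 6-joint arm with a two-finger parallel gripper is mounted at the origin on the work surface; the furniture and walls round the work are solid. World frame = base frame: x ahead of the robot, y to its left, z up, the work surface at z = 0. Lengths are in m, angles in degrees, forces in N, time in s.
With the tool pointing down it reaches from about 0.375 to 0.9 m from the base axis. Payload 3.1 kg.
Tool frame: the origin (TCP) lies at the centre of the arm's flange, where the gripper is bolted on; the fingertips stand 182 mm ahead of it and the grasp point (between the pads) lies bot.grip_point_offset ahead of it (bot.grip_point_offset is the distance from the TCP to the grasp point, in m); x points along the fingers, z is the direction in which the jaws open and shut, and the axes are right-handed (so a half turn about x gives the same grasp; the last joint's range is limited). The gripper opens to 87 mm and grips with 3 to 60 N. Pads are 19 mm wide; open, the fingers measure 117 mm over their backs; the gripper's body (75 mm by 190 mm) begins 51 mm behind the grasp point.
Start: joints at [63.512, 30.224, 82.088, -0, 67.689, -10.227], TCP at [0.175, 0.6, 0.405] pointing down, gripper open.
Joint ranges: [-176.69, 176.69], [-43.24, 126.21], [12.49, 139.97], [-82, 262], [0, 151.66], [-163.58, 163.58]. Speed limits (degrees/s): [159.86, 159.86, 180, 180, 180, 180].

## Interface

Orientations are given as a 3x3 rotation matrix whose columns are the frame's x, y, z axes.
In Python, from rig import bot gives the robot as it stands.
- The arm moves only by the tool step_arm, never from a script. Its argument "motion" is a list that holds one entry, the list of rows, each a list of 7 numbers: the turn, a rotation vector about the world's x, y, z in degrees, then the shift along the world's x, y, z in mm, then the finger opening in mm, from 0 to 87. A call has 1 to 12 rows; each row is the pose to reach, as a shift and turn from the pose commanded when the call began; what a row does not reach only later rows make up. A row lasts 1/12 s, in which the tool goes at most 41.7 mm and 7.16 degrees, less where a joint would pass 70% of its speed; a pose out of reach is approached as far as the arm can. A call with a gripper value outside its range is refused whole. The fingers move at their own pace and stop on an object; the grip force is fixed at half the most. Time passes only in rows, so rows that repeat a pose let the fingers close. It gives the time, the measured TCP pose, the force and the opening at its end, in the units of the state.
- bot.read_state(): the state, without advancing time (a new reading comes with each control period).
- bot.capture(name): name is "scene" or "top" or "wrist"; returns a dict with "frame" (480x640x3 uint8, red, green, blue), "range_z" (480x640 float32, m along the optical axis (not along the pixel's ray), 0 where there is no reading), "fx", "fy", "cx", "cy" (pixels), "cam_to_world" (4x4, takes a point from camera to world coordinates). Camera axes: x right, y down, z forward; pixel columns grow to the right and rows downward; lengths in m; the calibration is good to about 2 mm. A picture is of the moment at which its call begins.
- bot.hand_in(): hands the job in, once; it reports no verdict.
The state is a dict: "time_s": time; "joint_positions": joint angles; "qvel": joint speeds; "tau": joint torques, N m; "position": TCP position; "tcp_rot": TCP orientation; "force": force on the tool from outside, world axes, zero at the start; "moment": the same for the moment, N m; "opening": opening from 0.0 (shut) to 1.0 (fully open).
Only numpy, scipy, OpenCV 4.12 (cv2) and the standard library are available. Lean on these libraries where they do the work, as an engineer would, in place of code of your own. Each camera call takes 0.05 s, during which the arm holds its last target.

## Working session

There is one attempt and no reset: what is moved stays moved. The work goes in short steps, Python scripts to look and compute and a tool call to move; the robot and the scene stay as the last step left them, time stands still between calls to the robot, and variables do not carry over. Pictures are saved under pics/ and viewed, and the job is handed in when it is done.

Besides the shell and the picture viewer there is one more tool, called after "Request:" in YAML: its name, and indented under it one key for each argument. step_arm: Moves the arm, as the interface text tells. Its arguments: {"type":"object","properties":{"motion":{"type":"array"}},"required":["motion"]}

```bash
ls; mkdir -p pics; python3 - <<'E'
from rig import bot
import cv2,numpy as np
print(bot.grip_point_offset); s=bot.read_state(); print(s)
for n in ("scene","top","wrist"):
    c=bot.capture(n); cv2.imwrite(f"pics/{n}0.png",c["frame"][:,:,::-1]); np.savez(f"pics/{n}0.npz",**c); print(n,c["fx"],c["fy"],c["cx"],c["cy"]); print(np.round(c["cam_to_world"],3))
E
```

```text
pics
0.1635
{'time_s': 0.0, 'joint_positions': array([ 6.35113797e+01,  3.02765456e+01,  8.21557352e+01, -1.73960455e-03,
        6.76874321e+01, -1.02276530e+01]), 'qvel': array([-0.03103519,  0.00226005,  0.05958093,  0.13406182, -0.03184486,
        0.00690879]), 'tau': array([-3.21153275e-03, -4.40046072e+01, -1.76592207e+01,  6.31632912e-02,
        5.83018397e-02, -1.61461403e-04]), 'position': array([0.17483203, 0.59969325, 0.40380078]), 'tcp_rot': array([[-9.06766940e-04, -9.59999353e-01,  2.80000749e-01],
       [-1.88257400e-03,  2.80002006e-01,  9.59997569e-01],
       [-9.99997817e-01,  3.43371929e-04, -2.06116638e-03]]), 'force': array([-0.37668763,  0.76629118,  0.13067884]), 'moment': array([-0.00940266,  0.00965349,  0.05418308]), 'opening': 0.9997089387882416}
scene 473.31036925962616 473.31036925962616 313.47540741391225 237.03764216869052
[[ 0.63  -0.354  0.692 -0.388]
 [-0.777 -0.291  0.558 -0.714]
 [ 0.004 -0.889 -0.458  0.689]
 [ 0.     0.     0.     1.   ]]
top 613.0688060036815 613.0688060036815 308.9965504443362 236.94894321648667
[[-0.019 -0.998  0.064  0.376]
 [-1.     0.02   0.01  -0.02 ]
 [-0.012 -0.064 -0.998  1.793]
 [ 0.     0.     0.     1.   ]]
wrist 344.77004144367373 344.77004144367373 318.532030131344 239.85335401197213
[[ 0.28   0.929  0.241  0.107]
 [ 0.96  -0.271 -0.072  0.618]
 [-0.002  0.252 -0.968  0.385]
 [ 0.     0.     0.     1.   ]]
```

View pics/scene0.png

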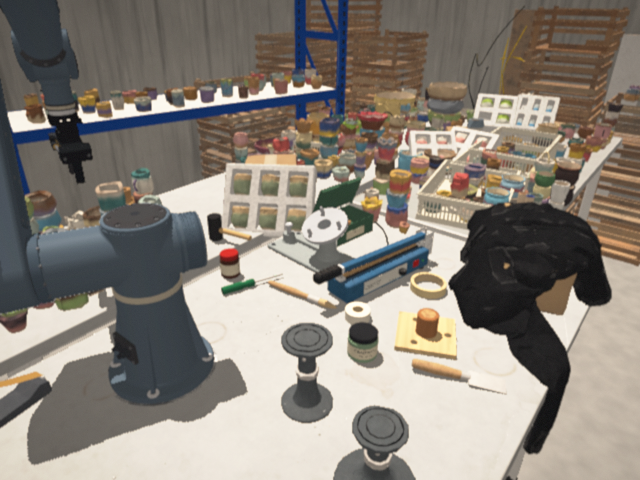

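View pics/top0.png

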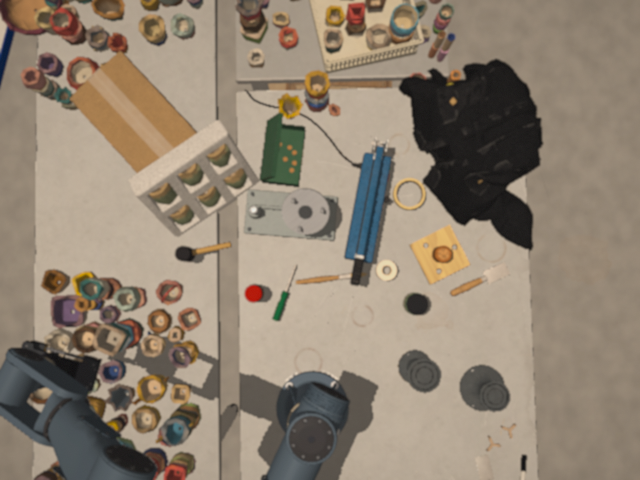

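View pics/wrist0.png

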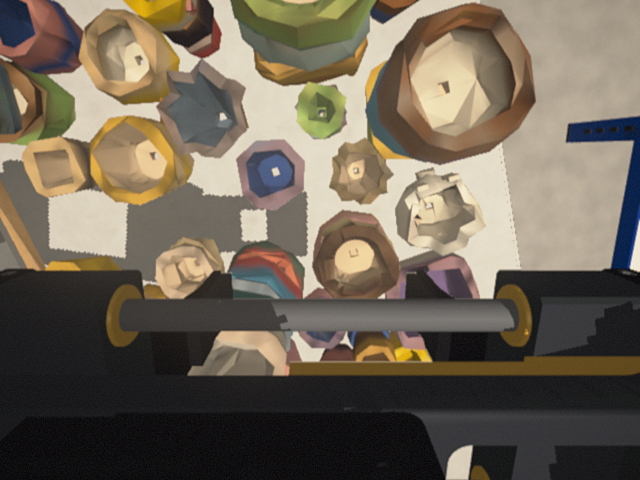

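The top view shows the wheel at (306,211), the peg at (256,211), the chuck at (440,254) and the mallet head at (186,254) with its handle to (230,245). I'll zoom in and deproject these.

```bash
cat > h.py <<'E'
import numpy as np,cv2
def ld(n): return dict(np.load(f"pics/{n}.npz"))
def cloud(c):
    z=c["range_z"].astype(float); v,u=np.mgrid[0:480,0:640]
    P=np.stack([(u-c["cx"])/c["fx"]*z,(v-c["cy"])/c["fy"]*z,z],-1)
    T=c["cam_to_world"]; W=P@T[:3,:3].T+T[:3,3]; W[z<=0]=np.nan; return W
def proj(c,p):
    T=c["cam_to_world"]; q=(np.atleast_2d(p)-T[:3,3])@T[:3,:3]
    return np.stack([c["fx"]*q[:,0]/q[:,2]+c["cx"],c["fy"]*q[:,1]/q[:,2]+c["cy"]],-1)
def snap(bot,cam,name):
    c=bot.capture(cam); cv2.imwrite(f"pics/{name}.png",c["frame"][:,:,::-1]); np.savez(f"pics/{name}.npz",**c); return c
def crop(name,x0,y0,x1,y1,k,out):
    im=cv2.imread(f"pics/{name}.png")[y0:y1,x0:x1]; cv2.imwrite(f"pics/{out}.png",cv2.resize(im,None,fx=k,fy=k,interpolation=cv2.INTER_CUBIC))
E
python3 - <<'E'
from h import *
for n,pts in (("top0",dict(bench=(340,270),wheel=(315,202),hub=(307,212),peg=(254,211),mal=(184,253),hend=(228,245),boss=(442,254),plate=(425,245),tape=(397,206))),
 ("scene0",dict(bench=(300,370),wheel=(312,222),peg=(290,228),mal=(214,220),boss=(428,315),plate=(410,345)))):
    c=ld(n); W=cloud(c)
    for k,(u,v) in pts.items(): print(n,k,np.round(W[v,u],3))
crop("top0",150,170,350,280,4,"c1"); crop("top0",390,200,490,300,6,"c2"); crop("scene0",200,180,380,280,4,"c3")
E
```

```text
top0 bench [ 0.393 -0.09  -0.002]
top0 wheel [ 0.578 -0.021  0.131]
top0 hub [0.552 0.002 0.12 ]
top0 peg [0.563 0.152 0.075]
top0 mal [0.448 0.35  0.075]
top0 hend [0.47  0.23  0.044]
top0 boss [ 0.432 -0.376  0.061]
top0 plate [ 0.461 -0.34   0.001]
top0 tape [ 0.577 -0.261  0.005]
scene0 bench [ 0.094 -0.296  0.095]
scene0 wheel [0.55  0.049 0.114]
scene0 peg [0.567 0.148 0.057]
scene0 mal [0.432 0.336 0.077]
scene0 boss [ 0.425 -0.38   0.064]
scene0 plate [ 0.373 -0.371  0.009]
```

View pics/c1.png

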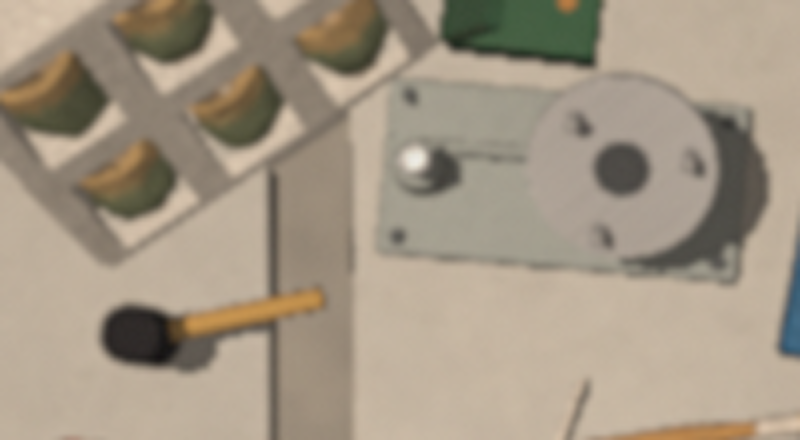

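View pics/c2.png

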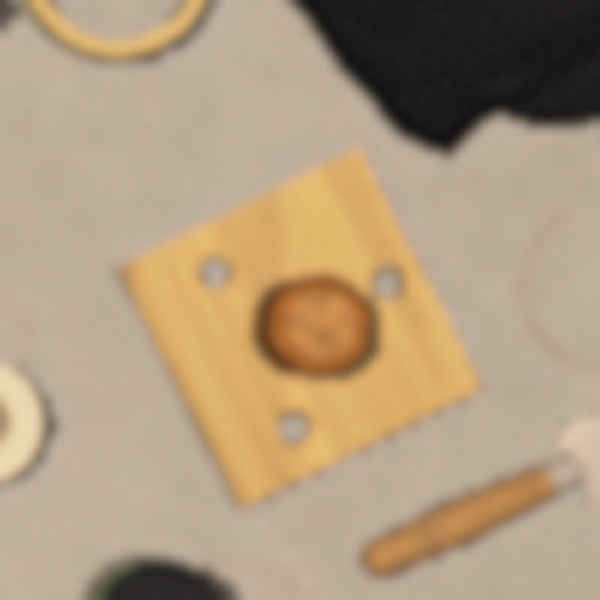

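View pics/c3.png

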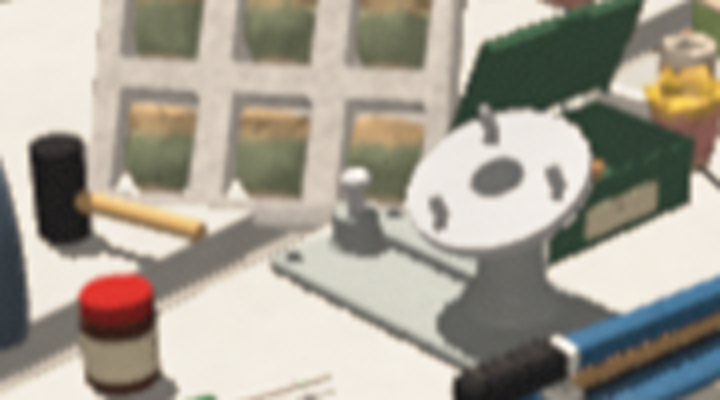

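```bash
python3 - <<'E'
from h import *
for n in("top0","scene0"):
    W=cloud(ld(n))
    def mx(x0,x1,y0,y1):
        m=(W[...,0]>x0)&(W[...,0]<x1)&(W[...,1]>y0)&(W[...,1]<y1); return round(float(np.nanpercentile(W[m][:,2],99.5)),3) if m.sum()>3 else None
    print(n)
    for x in np.arange(.30,.80,.05): print(round(x,2),[mx(x,x+.05,y,y+.05) for y in np.arange(-.1,.45,.05)])
E
```

```text
top0
0.3 [0.011, 0.012, 0.011, 0.028, 0.076, 0.083, 0.009, 0.012, 0.011, 0.101, 0.098]
0.35 [0.026, 0.025, 0.024, 0.023, 0.07, 0.076, 0.009, 0.011, 0.01, 0.089, 0.072]
0.4 [0.013, 0.013, 0.021, 0.012, 0.011, 0.012, 0.008, 0.009, 0.084, 0.087, 0.012]
0.45 [0.022, 0.091, 0.1, 0.02, 0.011, 0.013, 0.052, 0.049, 0.086, 0.088, 0.012]
0.5 [0.119, 0.126, 0.124, 0.118, 0.024, 0.022, 0.009, 0.013, 0.035, 0.072, 0.092]
0.55 [0.134, 0.149, 0.153, 0.139, 0.071, 0.078, 0.016, 0.049, 0.102, 0.143, 0.187]
0.6 [0.023, 0.148, 0.15, 0.174, 0.156, 0.038, 0.082, 0.119, 0.162, 0.194, 0.194]
0.65 [0.013, 0.012, 0.065, 0.175, 0.161, 0.107, 0.143, 0.19, 0.195, 0.195, 0.182]
0.7 [0.016, 0.011, 0.067, 0.176, 0.141, 0.164, 0.194, 0.196, 0.191, 0.176, 0.155]
0.75 [0.016, 0.012, 0.063, 0.177, 0.123, 0.012, 0.196, 0.182, 0.165, 0.112, 0.114]
scene0
0.3 [0.003, 0.003, 0.003, 0.022, 0.073, 0.072, 0.001, -0.0, -0.069, None, None]
0.35 [0.019, 0.021, 0.019, 0.015, 0.056, 0.071, None, 0.002, 0.003, None, None]
0.4 [0.01, 0.003, 0.015, 0.003, 0.003, 0.004, 0.003, 0.027, 0.081, 0.082, 0.002]
0.45 [0.002, 0.097, 0.113, 0.013, 0.014, 0.005, 0.046, 0.045, 0.082, 0.082, 0.003]
0.5 [0.12, 0.139, 0.118, 0.114, 0.03, 0.037, 0.003, 0.002, 0.034, 0.079, 0.1]
0.55 [0.131, 0.142, 0.152, 0.132, 0.071, 0.071, 0.011, 0.05, 0.103, 0.148, 0.185]
0.6 [0.013, 0.145, 0.146, 0.168, 0.16, 0.047, 0.078, 0.126, 0.159, 0.189, 0.189]
0.65 [0.004, 0.003, 0.058, 0.17, 0.15, 0.102, 0.145, 0.188, 0.19, 0.188, 0.154]
0.7 [0.009, 0.003, 0.061, 0.171, 0.141, 0.156, 0.19, 0.19, 0.161, 0.145, None]
0.75 [0.01, 0.003, 0.06, 0.169, 0.125, None, 0.189, 0.155, None, None, None]
```

Request:
step_arm:
  motion:
    - [[0, 0, -7, 0, 0, 15, 87], [0, 0, -14, 5, -15, 30, 87], [0, 0, -21, 15, -40, 40, 87], [0, 0, -28, 30, -70, 40, 87], [0, 0, -35, 45, -100, 40, 87], [0, 0, -42, 60, -130, 40, 87], [0, 0, -49, 75, -160, 40, 87], [0, 0, -56, 90, -190, 40, 87], [0, 0, -63, 105, -220, 40, 87], [0, 0, -70, 120, -250, 40, 87], [0, 0, -77, 135, -280, 40, 87], [0, 0, -84, 150, -310, 40, 87]]

```text
time_s: 1.15
position: [0.3252, 0.2885, 0.4447]
tcp_rot: [[-0.0, 0.184, 0.983], [-0.0, 0.983, -0.184], [-1.0, -0.0, -0.0]]
force: [1.6, 0.3, 0.3]
opening: 1.001
```

```bash
python3 - <<'E'
from h import *
from rig import bot
snap(bot,"wrist","w1")
E
```

Request:
step_arm:
  motion:
    - [[0, 0, -7, 10, -25, 0, 87], [0, 0, -14, 20, -50, 0, 87], [0, 0, -21, 32, -75, 0, 87], [0, 0, -28, 44, -100, 0, 87], [0, 0, -35, 56, -125, 0, 87], [0, 0, -42, 68, -150, 0, 87], [0, 0, -49, 80, -175, -10, 87], [0, 0, -56, 92, -200, -15, 87], [0, 0, -63, 104, -225, -20, 87], [0, 0, -70, 116, -250, -25, 87], [0, 0, -77, 126, -275, -30, 87], [0, 0, -79, 130, -288, -35, 87]]

```text
time_s: 2.2
position: [0.4565, -0.0004, 0.4096]
tcp_rot: [[0.002, 1.0, 0.007], [-0.001, 0.007, -1.0], [-1.0, 0.002, 0.001]]
force: [0.8, 0.2, 0.3]
opening: 0.999
```

```bash
python3 - <<'E'
from h import *
from rig import bot
snap(bot,"wrist","w2")
E
```

```text
(no output)
```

View pics/w1.png

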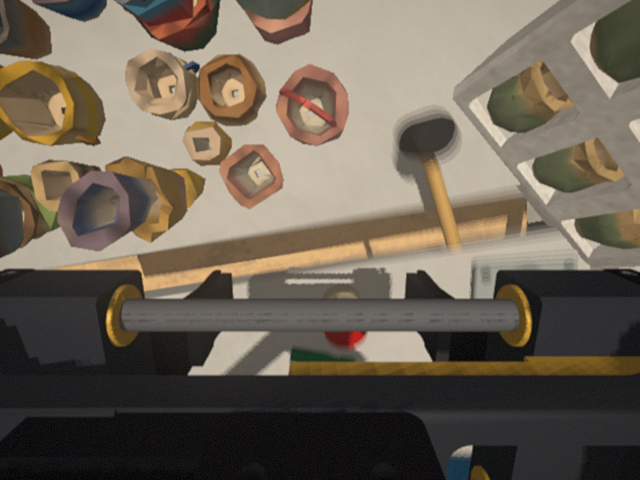

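View pics/w2.png

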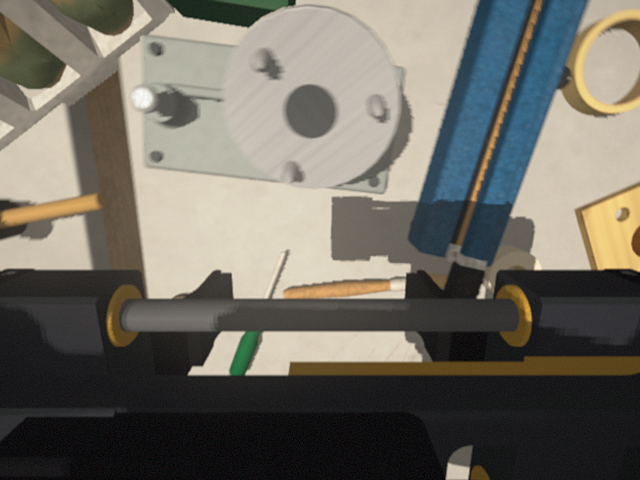

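```bash
cat > wheel.py <<'E'
from h import *
def fit(name,uv=(330,150),c0=np.array([.555,0,.118])):
    c=ld(name); W=cloud(c); P=W.reshape(-1,3)
    d=np.linalg.norm(P-c0,axis=1); Q=P[d<.08]
    n=np.array([-np.sin(np.radians(25)),0,np.cos(np.radians(25))]); ctr=c0
    for t in(.02,.008,.005,.004,.004):
        m=abs((Q-ctr)@n)<t; ctr=Q[m].mean(0); n=np.linalg.svd(Q[m]-ctr,full_matrices=False)[2][2]; n*=np.sign(n[2])
    print("n",n.round(4),"tilt",np.degrees(np.arccos(n[2])).round(2),"az",np.degrees(np.arctan2(n[1],n[0])).round(2),"rms",((Q[m]-ctr)@n).std())
    return c,W,P,Q,n,ctr,m
if __name__=="__main__":
    import sys
    c,W,P,Q,n,ctr,m=fit(sys.argv[1])
    # disc outline -> circle in plane
    ex=np.cross(n,[0,1,0]);ex=-ex if ex[0]<0 else ex; ex/=np.linalg.norm(ex); ey=np.cross(n,ex)
    D=Q[m]-ctr; X=D@ex;Y=D@ey
    a=np.arctan2(Y,X); r=np.hypot(X,Y); 
    pts=[]
    for k in np.arange(-np.pi,np.pi,.1):
        s=(a>=k)&(a<k+.1)
        if s.sum()>5:
            i=np.argsort(r[s])[-2]; pts.append((X[s][i],Y[s][i]))
    p=np.array(pts); 
    for _ in range(4):
        A=np.c_[2*p,np.ones(len(p))]; s=np.linalg.lstsq(A,(p**2).sum(1),rcond=None)[0]; R=np.sqrt(s[2]+s[0]**2+s[1]**2)
        e=np.hypot(*(p-s[:2]).T)-R; p=p[abs(e)<max(.002,1.5*e.std())]
    C=ctr+s[0]*ex+s[1]*ey; print("disc centre",C.round(4),"R",R.round(4),len(p))
    H=(Q-C)@n; u=(Q-C)@ex; v=(Q-C)@ey; rr=np.hypot(u,v)
    for h0,h1 in((.012,.026),(.018,.026)):
      sel=(H>h0)&(H<h1)&(rr>.03)&(rr<.065); an=np.degrees(np.arctan2(v,u))
      for lo in range(-180,180,30):
        s2=sel&(an>=lo)&(an<lo+30)
        if s2.sum()>3: print(lo,s2.sum(),u[s2].mean().round(4),v[s2].mean().round(4),"H",H[s2].max().round(4))
    print("stud px")
    for ang in range(0,1): pass
    np.savez("wf.npz",C=C,n=n,ex=ex,ey=ey)
E
python3 wheel.py w2; python3 wheel.py top0
python3 -c "
from h import *
crop('w2',120,0,420,210,2.6,'c4')"
```

```text
n [-0.42    0.0431  0.9065] tilt 24.97 az 174.14 rms 0.0007381294669703568
disc centre [0.5517 0.0077 0.1195] R 0.0654 63
-90 263 0.0099 -0.0467 H 0.023
30 320 0.0373 0.0302 H 0.0234
150 191 -0.0431 0.0155 H 0.0232
-90 157 0.0093 -0.047 H 0.023
30 193 0.0368 0.0306 H 0.0234
150 95 -0.044 0.0157 H 0.0232
stud px
n [-0.4255  0.0402  0.904 ] tilt 25.31 az 174.61 rms 0.0021479015108924753
disc centre [0.5553 0.0081 0.1193] R 0.0634 54
-90 15 0.0095 -0.0472 H 0.0237
30 17 0.0361 0.0312 H 0.0232
150 11 -0.0438 0.016 H 0.0246
-90 8 0.0091 -0.0477 H 0.0237
30 8 0.0368 0.0307 H 0.0232
150 9 -0.044 0.0166 H 0.0246
stud px
```

View pics/c4.png

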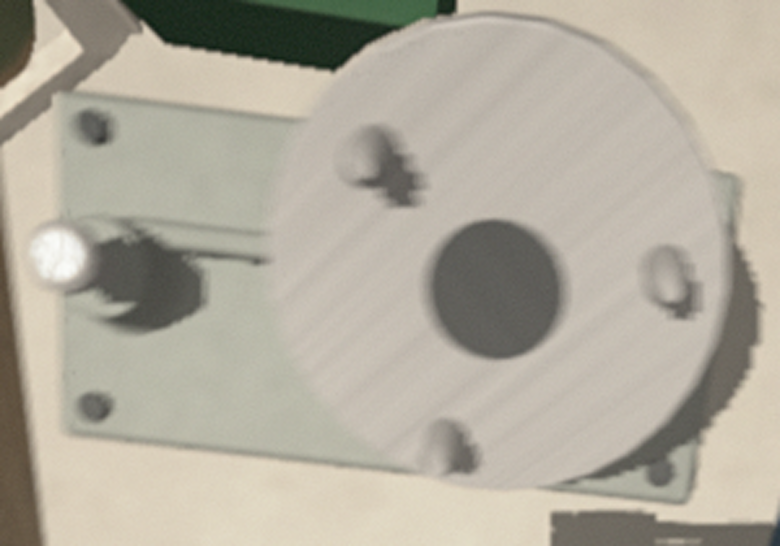

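The w2 picture shows the wheel centre at about (310,108), the stud tips at (260,60), (378,104) and (290,170), and the peg head at (144,98). Next is the view over the chuck.

Request:
step_arm:
  motion:
    - [[0, 0, 1, -10, -30, 0, 87], [0, 0, 3, -20, -65, 0, 87], [0, 0, 5, -30, -100, 0, 87], [0, 0, 6, -42, -138, 0, 87], [0, 0, 8, -53, -176, 0, 87], [0, 0, 9, -64, -214, 0, 87], [0, 0, 11, -76, -252, 0, 87], [0, 0, 12, -87, -290, 0, 87], [0, 0, 13, -98, -328, 0, 87], [0, 0, 14, -110, -365, 0, 87], [0, 0, 15, -118, -395, 0, 87], [0, 0, 15, -120, -400, 0, 87]]

```text
time_s: 3.25
position: [0.3341, -0.4027, 0.41]
tcp_rot: [[0.001, 0.963, 0.269], [-0.005, 0.269, -0.963], [-1.0, -0.0, 0.005]]
force: [0.4, 0.3, -0.3]
opening: 1.002
```

```bash
python3 - <<'E'
from h import *
from rig import bot
c=snap(bot,"wrist","w3"); print(bot.read_state()["position"],bot.read_state()["qvel"].round(2))
W=cloud(ld("top0"))
def mx(x0,x1,y0,y1):
        m=(W[...,0]>x0)&(W[...,0]<x1)&(W[...,1]>y0)&(W[...,1]<y1); return round(float(np.nanpercentile(W[m][:,2],99.5)),3) if m.sum()>3 else None
for x in np.arange(.25,.70,.05): print(round(x,2),[mx(x,x+.05,y,y+.05) for y in np.arange(-.65,-.1,.05)])
W=cloud(c); P=W.reshape(-1,3)
b=P[(abs(P[:,0]-.432)<.12)&(abs(P[:,1]+.376)<.12)]
print("bench z",np.nanmedian(b[b[:,2]<.006][:,2]))
t=b[(b[:,2]>.055)&(b[:,2]<.075)]; print("boss top",t[:,2].max(),np.median(t[:,2]),t.mean(0),(t.max(0)+t.min(0))/2,np.ptp(t,axis=0))
p=b[(b[:,2]>.008)&(b[:,2]<.016)]; print("plate",np.median(p[:,2]))
r=cv2.minAreaRect(p[:,:2].astype(np.float32)*1000); print(r)
E
```

```text
[ 0.33425429 -0.4012226   0.40969952] [ 3.07 -1.5   3.73  1.38  0.95  2.06]
0.25 [0.012, 0.013, 0.012, 0.012, 0.013, 0.012, 0.071, 0.072, 0.012, 0.013, 0.013]
0.3 [0.012, 0.011, 0.013, 0.029, 0.033, 0.012, 0.07, 0.071, 0.012, 0.013, 0.013]
0.35 [0.014, 0.015, 0.019, 0.028, 0.021, 0.022, 0.022, 0.024, 0.035, 0.034, 0.11]
0.4 [0.012, 0.014, 0.013, 0.018, 0.024, 0.071, 0.025, 0.016, 0.036, 0.096, 0.109]
0.45 [0.024, 0.025, 0.014, 0.012, 0.021, 0.069, 0.023, 0.017, 0.015, 0.102, 0.103]
0.5 [0.026, 0.043, 0.047, 0.066, 0.067, 0.019, 0.013, 0.012, 0.067, 0.104, 0.099]
0.55 [0.034, 0.051, 0.114, 0.111, 0.12, 0.105, 0.031, 0.032, 0.066, 0.102, 0.067]
0.6 [0.151, 0.186, 0.189, 0.185, 0.178, 0.162, 0.057, 0.032, 0.069, 0.102, 0.066]
0.65 [0.198, 0.21, 0.209, 0.205, 0.205, 0.185, 0.065, 0.031, 0.096, 0.101, 0.055]
bench z 0.001333552070704791
boss top 0.07132106968756818 0.06310829525716774 [ 0.44656418 -0.39208135  0.0624006 ] [ 0.43197376 -0.38694148  0.06316205] [0.23994717 0.21806953 0.01631804]
plate 0.013302756988473607
((427.1304016113281, -390.41607666015625), (229.0682373046875, 210.86500549316406), 0.03737948462367058)
```

View pics/w3.png

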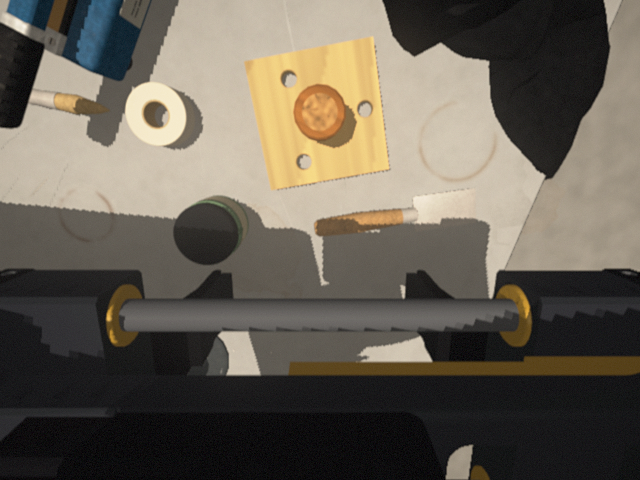

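```bash
python3 - <<'E'
from h import *
from rig import bot
bot.capture("wrist"); c=snap(bot,"wrist","w4"); print(bot.read_state()["position"],bot.read_state()["qvel"].round(2))
for n in("w4","top0"):
    c=ld(n)
    W=cloud(c); P=W.reshape(-1,3)
    hsv=cv2.cvtColor(c["frame"],cv2.COLOR_RGB2HSV); k=((hsv[...,0]>8)&(hsv[...,0]<32)&(hsv[...,1]>90)).reshape(-1)
    d=np.hypot(P[:,0]-.432,P[:,1]+.376)
    t=P[(P[:,2]>.055)&(P[:,2]<.075)&(d<.05)]
    print(n,"boss",np.median(t[:,2]),len(t),cv2.minEnclosingCircle((t[:,:2]*1000).astype(np.float32)))
    zz=(P[:,2]>.004)&(P[:,2]<.022)&(d<.1)&k
    p=P[zz]; print("plate",np.median(p[:,2]),cv2.minAreaRect((p[:,:2]*1000).astype(np.float32)))
    # ray-cast hole/mask at plate plane
    pm=(k&(d<.11)).reshape(480,640).astype(np.uint8)*255; cv2.imwrite(f"pics/m_{n}.png",pm)
crop("w4",220,20,420,210,4,"c5")
E
```

```text
[ 0.33488687 -0.39748282  0.40931585] [ 1.61 -0.95  1.71  0.15  0.11  0.09]
w4 boss 0.06342059738378375 2303 ((431.6468811035156, -378.0013732910156), 23.934856414794922)
plate 0.013298487596749842 ((431.7895202636719, -377.9815673828125), (130.39044189453125, 129.87124633789062), 25.473024368286133)
top0 boss 0.06293476043522972 222 ((435.15771484375, -376.0909118652344), 24.616943359375)
plate 0.012881786468424972 ((433.19866943359375, -378.4972839355469), (131.05113220214844, 132.70361328125), 25.32004737854004)
```

View pics/c5.png

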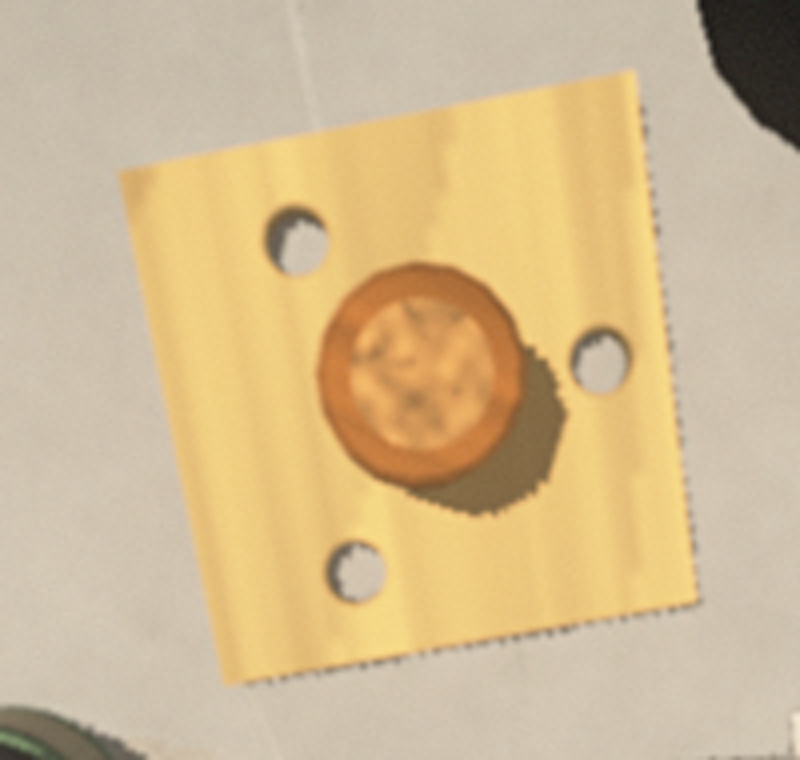

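Request:
step_arm:
  motion:
    - [[0, 0, 0, 30, 6, -5, 87], [0, 0, 0, 65, 13, -20, 87], [0, 0, 0, 90, 18, -45, 87], [0, 0, 0, 97, 20, -75, 87], [0, 0, 0, 97, 20, -105, 87], [0, 0, 0, 97, 20, -135, 87], [0, 0, 0, 97, 20, -160, 87], [0, 0, 0, 97, 20, -180, 87], [0, 0, 0, 97, 20, -195, 87], [0, 0, 0, 97, 20, -205, 87], [0, 0, 0, 97, 20, -206, 87], [0, 0, 0, 97, 20, -206, 87]]

```text
time_s: 4.4
position: [0.4324, -0.3768, 0.2037]
tcp_rot: [[-0.001, 0.962, 0.273], [0.001, 0.273, -0.962], [-1.0, -0.0, -0.001]]
force: [-0.2, 0.2, 0.2]
opening: 0.998
```

Request:
step_arm:
  motion:
    - [[0, 0, 0, 0, 0, 0, 40], [0, 0, 0, 0, 0, 0, 20], [0, 0, 0, 0, 0, 0, 20], [0, 0, 0, 0, 0, 0, 20], [0, 0, 0, 0, 0, 0, 20], [0, 0, 0, 0, 0, 0, 20], [0, 0, 0, 0, 0, 0, 20], [0, 0, 0, 0, 0, 0, 20]]

```text
time_s: 5.07
position: [0.4319, -0.3781, 0.2039]
tcp_rot: [[0.0, 0.963, 0.271], [-0.0, 0.271, -0.963], [-1.0, 0.0, 0.0]]
force: [-0.2, -1.0, 1.2]
opening: 0.542
```

```bash
python3 - <<'E'
from h import *
from rig import bot
s=bot.read_state();print(s["position"],s["opening"]*87,s["force"])
snap(bot,"scene","s5");crop("s5",340,230,540,400,4,"c6")
E
```

```text
[ 0.43194666 -0.37814369  0.20391279] 47.125336655340135 [-0.23566385 -0.96899712  1.2441777 ]
```

View pics/c6.png

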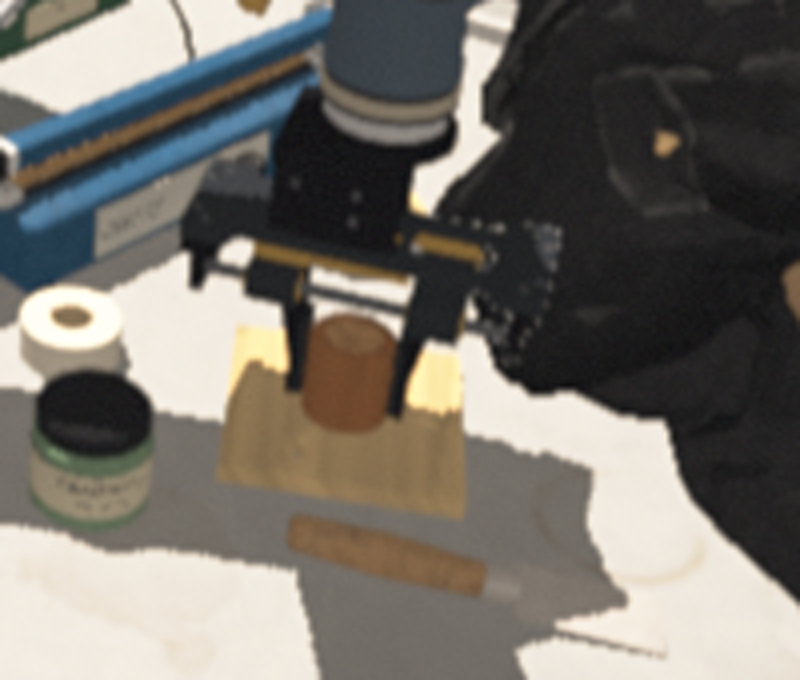

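```bash
cat > plan.py <<'E'
from h import *
from scipy.spatial.transform import Rotation as R
az=np.radians(174.3);t=np.radians(25)
n=np.array([np.sin(t)*np.cos(az),np.sin(t)*np.sin(az),np.cos(t)])
ex=np.cross([0,1,0],n);ex/=np.linalg.norm(ex);ey=np.cross(n,ex)
C=np.array([.5523,.0075,.1185])
phi=np.radians(-79.6)
cx=np.cos(phi)*ex+np.sin(phi)*ey
Rc1=np.c_[cx,np.cross(n,cx),n]
Rc0=R.from_euler('z',-64.6,degrees=True).as_matrix()
Rt0=np.array([[0,.963,.271],[0,.271,-.963],[-1,0,0]]);Rt0=R.from_matrix(Rt0).as_matrix()
Rt1=Rc1@Rc0.T@Rt0
L=.2039
def target(d): return C+n*(L+d)
if __name__=="__main__":
    wf=dict(np.load("wf.npz")); print(ex,ey,wf["ex"],wf["ey"])
    print("Rt1\n",Rt1.round(3)); print("rotvec",R.from_matrix(Rt1@Rt0.T).as_rotvec(degrees=True).round(2))
    for d in(.1,.06,.03,0): print(d,target(d).round(4), ((target(d)-[.4319,-.3781,.2039])*1000).round(1))
E
python3 plan.py
```

```text
[ 0.90710723 -0.          0.4208996 ] [ 0.01766698  0.99911869 -0.03807523] [ 0.90477476 -0.          0.4258904 ] [ 0.01711041  0.99919263 -0.03634988]
Rt1
 [[ 0.421  0.907 -0.006]
 [-0.042  0.013 -0.999]
 [-0.906  0.42   0.043]]
rotvec [  0.9  -25.06 -15.28]
0.1 [0.4245 0.0203 0.3939] [ -7.4 398.4 190. ]
0.06 [0.4413 0.0186 0.3577] [  9.4 396.7 153.8]
0.03 [0.4539 0.0173 0.3305] [ 22.  395.4 126.6]
0 [0.4666 0.0161 0.3033] [ 34.7 394.2  99.4]
```

Request:
step_arm:
  motion:
    - [[0, 0, 0, 0, 0, 10, 20], [0, 0, 0, 0, 0, 25, 20], [0, 0, 0, 0, 0, 50, 20], [0, 0, 0, 0, 0, 80, 20], [0, 0, 0, 0, 0, 110, 20], [0, 0, 0, 0, 0, 140, 20], [0, 0, 0, 0, 0, 165, 20], [0, 0, 0, 0, 0, 185, 20], [0, 0, 0, 0, 0, 195, 20], [0, 0, 0, 0, 0, 200, 20]]

```text
time_s: 5.95
position: [0.4319, -0.3778, 0.4054]
tcp_rot: [[0.001, 0.962, 0.271], [-0.002, 0.271, -0.962], [-1.0, 0.001, 0.002]]
force: [0.1, -0.3, -3.5]
opening: 0.544
```

Request:
step_arm:
  motion:
    - [[0, -1, -0.5, 0, 15, 0, 20], [0, -3, -2, 0, 45, 0, 20], [0.1, -5, -3, 0, 80, 0, 20], [0.2, -8, -5, 0, 115, 0, 20], [0.4, -11, -7, 0, 150, 0, 20], [0.5, -14, -8.5, 0, 190, 0, 20], [0.6, -17, -10, 0, 230, -5, 20], [0.7, -20, -12, 0, 270, -10, 20], [0.8, -22, -13.5, 1, 310, -15, 20], [0.9, -24, -14.6, 1, 350, -20, 20], [0.9, -25.06, -15.28, 1, 380, -25, 20], [0.9, -25.06, -15.28, 1, 397, -28, 20]]

```text
time_s: 6.95
position: [0.4304, 0.0223, 0.3737]
tcp_rot: [[0.414, 0.91, -0.003], [-0.038, 0.015, -0.999], [-0.909, 0.414, 0.041]]
force: [-1.1, -0.5, -2.8]
opening: 0.543
```

Request:
step_arm:
  motion:
    - [[0, 0, 0, 0, 0.5, 0, 20], [0, 0, 0, 0, 0.5, 0, 20], [0, 0, 0, 0, 0.5, 0, 20]]

```text
time_s: 7.2
position: [0.433, 0.0192, 0.3753]
tcp_rot: [[0.419, 0.908, -0.006], [-0.042, 0.013, -0.999], [-0.907, 0.419, 0.043]]
force: [0.8, -0.3, -3.1]
opening: 0.539
```

```bash
python3 - <<'E'
from h import *
from plan import *
from rig import bot
s=bot.read_state();print(s["position"],target(.08),s["opening"]*87,s["force"]);print((s["tcp_rot"]-Rt1).round(4))
for n in("wrist","scene","top"): snap(bot,n,n+"6")
crop("scene6",220,100,420,270,4,"c7"); crop("top6",220,150,400,290,4,"c8")
E
```

```text
[0.43295723 0.01919045 0.37526241] [0.43291191 0.01941652 0.37580078] 46.88341979433417 [ 0.76028171 -0.31582483 -3.13697266]
[[-0.0014  0.0006  0.0006]
 [ 0.0002  0.0005 -0.    ]
 [-0.0006 -0.0014  0.0001]]
```

View pics/c7.png

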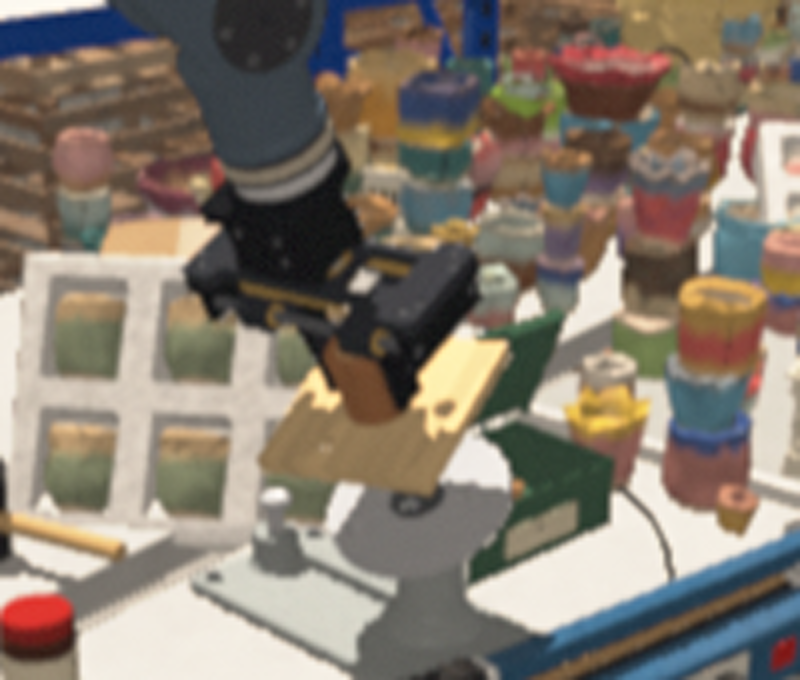

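View pics/wrist6.png

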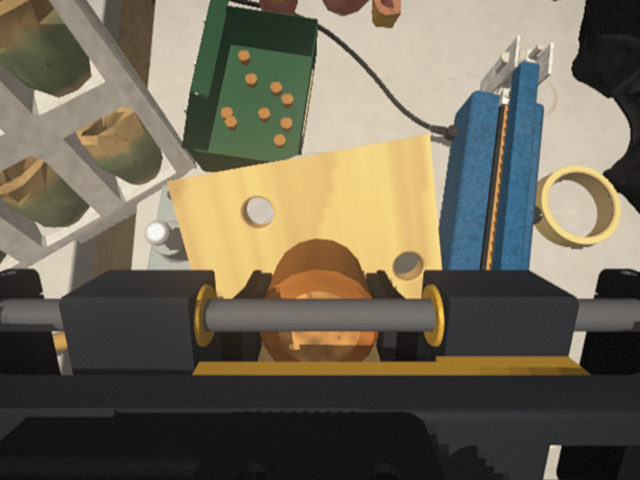

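View pics/c8.png

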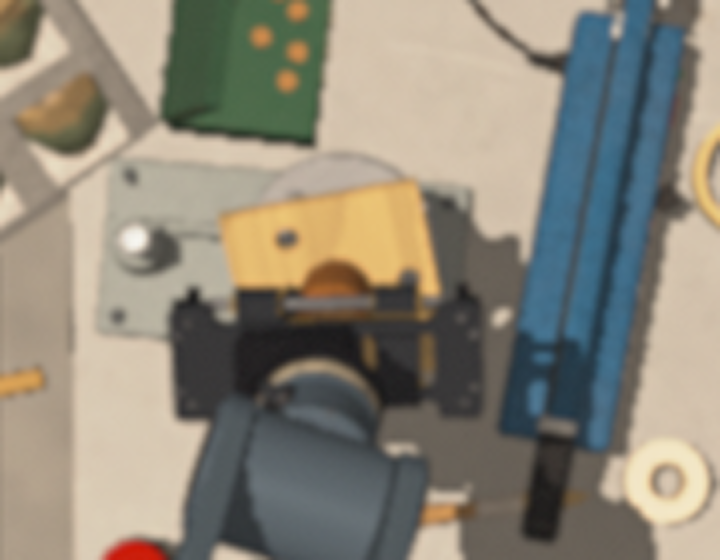

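```bash
cat > chk.py <<'E'
from h import *
from plan import *
import sys
c=ld(sys.argv[1]); W=cloud(c); d=float(sys.argv[2])
top=C+n*(d+.012)
D=W-top; H=D@n; u=D@ex; v=D@ey
hsv=cv2.cvtColor(c["frame"],cv2.COLOR_RGB2HSV)
m=(abs(H)<.012)&(abs(u)<.1)&(abs(v)<.1)&(hsv[...,0]>10)&(hsv[...,0]<32)&(hsv[...,1]>70)
m[262:]=False
P=W[m]; ctr=P.mean(0)
for _ in range(4):
    nn=np.linalg.svd(P-ctr,full_matrices=False)[2][2]; nn*=np.sign(nn[2]); e=(P-ctr)@nn; P=P[abs(e)<.003]; ctr=P.mean(0)
print("plate normal in (ex,ey,n)",(nn@ex).round(4),(nn@ey).round(4),"offset at centre H",((ctr-top)@n).round(4),len(P))
# ray-cast pixels on plate top plane
def cast(uv):
    q=np.array([(uv[0]-c["cx"])/c["fx"],(uv[1]-c["cy"])/c["fy"],1.]); T=c["cam_to_world"]; r=T[:3,:3]@q
    s=((ctr-T[:3,3])@nn)/(r@nn); return T[:3,3]+s*r
mk=m.astype(np.uint8)*255; cv2.imwrite("pics/mk.png",mk)
cs,h=cv2.findContours(mk,cv2.RETR_CCOMP,cv2.CHAIN_APPROX_NONE)
for i,k in enumerate(cs):
    a=cv2.contourArea(k)
    if h[0][i][3]>=0 and a>150:
        pts=np.array([cast(p[0]) for p in k])-top; U=np.c_[pts@ex,pts@ey]
        cc,r=cv2.minEnclosingCircle((U*1000).astype(np.float32)); 
        print("hole",cv2.minEnclosingCircle(k)[0],"u,v mm",np.round(cc,2),"r",round(r,2),"mean",(U.mean(0)*1000).round(2))
print("expected studs",[(round(48*np.cos(phi+k),2),round(48*np.sin(phi+k),2)) for k in(0,2*np.pi/3,-2*np.pi/3)])
E
python3 chk.py wrist6 0.08
```

```text
plate normal in (ex,ey,n) 0.002 -0.0003 offset at centre H 0.0013 25027
hole (260.5, 210.0) u,v mm [37.72 29.  ] r 8.01 mean [37.54 29.33]
expected studs [(np.float64(8.66), np.float64(-47.21)), (np.float64(36.55), np.float64(31.11)), (np.float64(-45.22), np.float64(16.1))]
```

```bash
cat >> chk.py <<'E'
# second hole: gradient edge points around guess
g0=cv2.cvtColor(c["frame"],cv2.COLOR_RGB2GRAY).astype(float)
sat=hsv[...,1].astype(float)
for g in [tuple(map(float,a.split(","))) for a in sys.argv[3:]]:
    pts=[]
    for a in np.radians(np.arange(0,360,6)):
        rs=np.arange(6,24,.5); xs=g[0]+rs*np.cos(a); ys=g[1]+rs*np.sin(a)
        val=np.array([sat[int(round(y)),int(round(x))] for x,y in zip(xs,ys)]); vv=np.array([hsv[int(round(y)),int(round(x)),2] for x,y in zip(xs,ys)])
        ok=np.where((val>95)&(vv>120))[0]
        if len(ok) : 
            i=ok[0]
            if 8<rs[i]<20: pts.append(cast((xs[i],ys[i]))-top)
    pts=np.array(pts); p=np.c_[pts@ex,pts@ey]*1000
    for _ in range(5):
        A=np.c_[2*p,np.ones(len(p))]; s=np.linalg.lstsq(A,(p**2).sum(1),rcond=None)[0]; R_=np.sqrt(s[2]+s[0]**2+s[1]**2)
        e=np.hypot(*(p-s[:2]).T)-R_; p=p[abs(e)<max(.4,2*e.std())]
    print("edge circle",g,s[:2].round(2),"r",R_.round(2),len(p))
E
python3 chk.py wrist6 0.08 260,210 408,265
python3 -c "
from h import *
crop('wrist6',350,200,470,290,6,'c9')"
```

```text
plate normal in (ex,ey,n) 0.002 -0.0003 offset at centre H 0.0013 25027
hole (260.5, 210.0) u,v mm [37.72 29.  ] r 8.01 mean [37.54 29.33]
expected studs [(np.float64(8.66), np.float64(-47.21)), (np.float64(36.55), np.float64(31.11)), (np.float64(-45.22), np.float64(16.1))]
edge circle (260.0, 210.0) [37.44 29.57] r 7.25 55
edge circle (408.0, 265.0) [ 10.64 -46.48] r 6.44 41
```

View pics/c9.png

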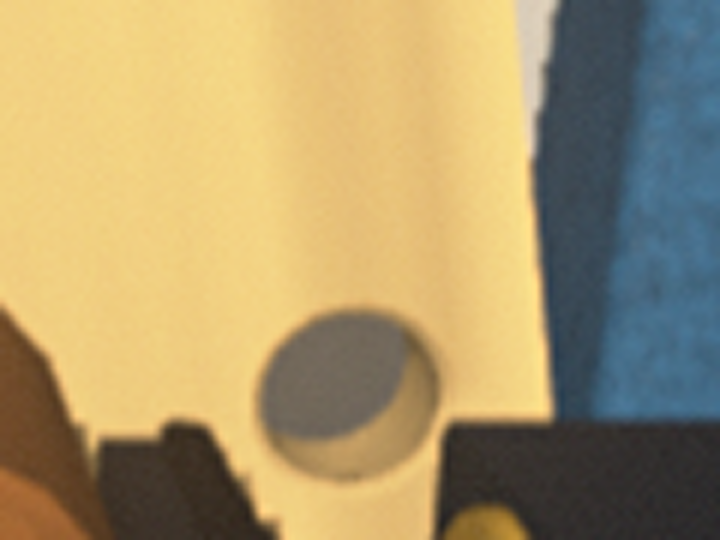

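```bash
cat >> chk.py <<'E'
h1=np.array([37.72,29.0]); p=cast((408.1,265.8))-top; h2=np.array([p@ex,p@ey])*1000; print("h2",h2.round(2),"dist",np.hypot(*(h1-h2)).round(2),"(83.1)")
mid=(h1+h2)/2; dd=h2-h1
# angle of h2->h1 vs expected
s=48*np.c_[np.cos([phi,phi+2*np.pi/3]),np.sin([phi,phi+2*np.pi/3])]
es=s[1]-s[0]; a=np.degrees(np.arctan2(-dd[1],-dd[0])-np.arctan2(es[1],es[0])); print("rot err",a.round(2),"mid offset",(mid-s.mean(0)).round(2))
rm=np.radians(a); m0=s.mean(0); mr=np.array([np.cos(rm)*m0[0]-np.sin(rm)*m0[1],np.sin(rm)*m0[0]+np.cos(rm)*m0[1]]); print("centre offset",(mid-mr).round(2))
E
python3 chk.py wrist6 .08|tail -3
```

```text
h2 [  9.11 -47.64] dist 81.81 (83.1)
rot err -0.87 mid offset [ 0.8  -1.27]
centre offset [ 0.93 -0.93]
```

```bash
python3 - <<'E'
from h import *
from plan import *
def draw(name,CC,box,k,out,ph=phi):
    c=ld(name); x0,y0,x1,y1=box
    im=cv2.resize(c["frame"][y0:y1,x0:x1,::-1],None,fx=k,fy=k,interpolation=cv2.INTER_CUBIC)
    def circ(ctr,r,col):
        a=np.linspace(0,2*np.pi,60); p=ctr+r*(np.cos(a)[:,None]*ex+np.sin(a)[:,None]*ey)
        q=((proj(c,p)+.5-[x0,y0])*k-.5); cv2.polylines(im,[np.round(q*8).astype(int)],True,col,1,cv2.LINE_AA,3)
    circ(CC,.066,(255,0,0))
    for j in range(3):
        b=CC+.048*(np.cos(ph+j*2.0944)*ex+np.sin(ph+j*2.0944)*ey)
        circ(b,.006,(0,255,0)); circ(b+.016*n,.006,(0,255,255)); circ(b+.022*n,.0025,(0,0,255))
    cv2.imwrite(f"pics/{out}.png",im)
draw("w2",np.array([.5523,.0075,.1198]),(215,0,415,200),4,"d1")
draw("top0",np.array([.5523,.0075,.1198]),(270,175,345,245),8,"d2")
draw("scene0",np.array([.5523,.0075,.1185]),(295,195,355,250),10,"d3")
E
```

```text
(no output)
```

View pics/d1.png

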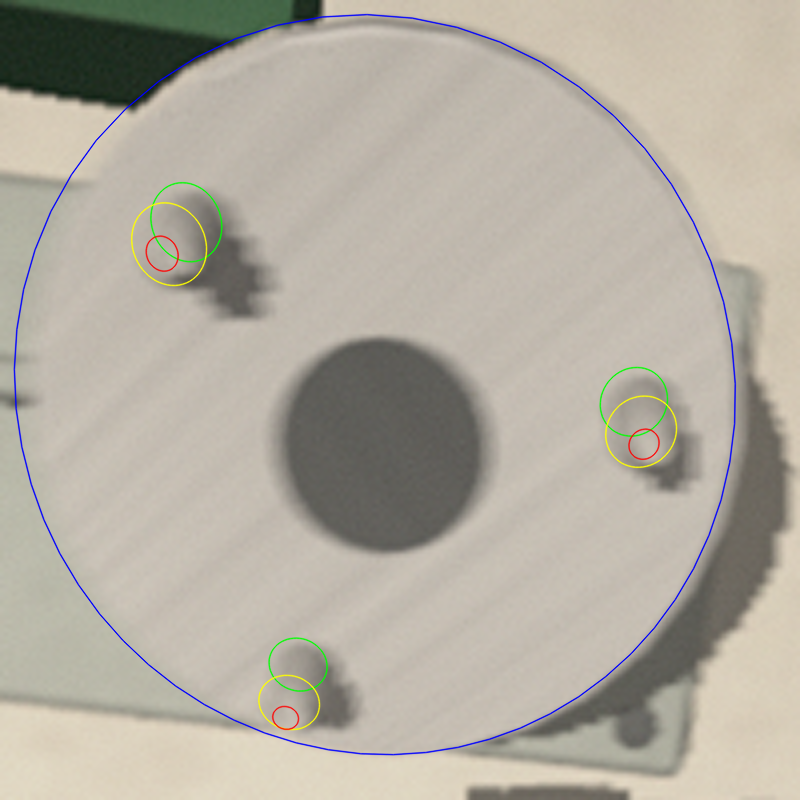

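View pics/d2.png

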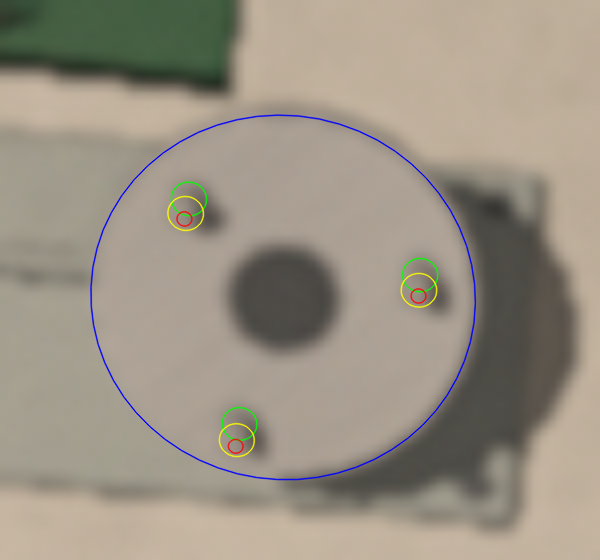

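View pics/d3.png

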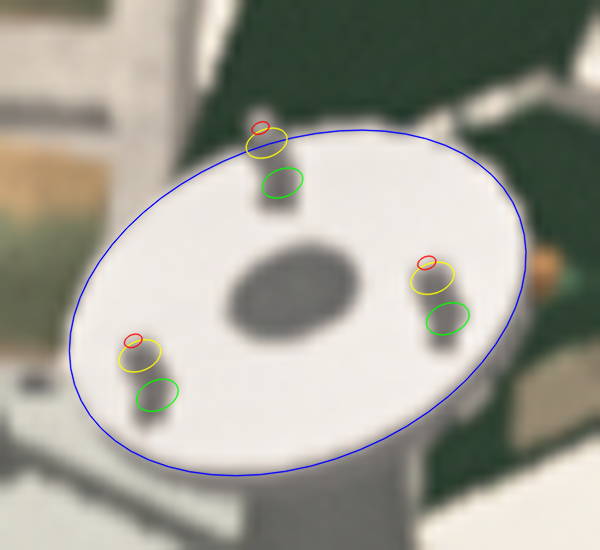

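```bash
python3 - <<'E'
from h import *
c=ld("w2"); g=cv2.cvtColor(c["frame"],cv2.COLOR_RGB2GRAY)
tiles=[]
for (x,y) in((260,60),(378,104),(290,170)):
    t=g[y-18:y+18,x-18:x+18]; t=cv2.resize(t,None,fx=11,fy=11,interpolation=cv2.INTER_CUBIC); t=cv2.normalize(t,None,0,255,cv2.NORM_MINMAX)
    z=c["range_z"][y-18:y+18,x-18:x+18].copy(); 
    import plan
    W=cloud(c)[y-18:y+18,x-18:x+18]; H=(W-np.array([.5523,.0075,.1198]))@plan.n
    zz=cv2.resize((np.clip(H/.024,0,1)*255).astype(np.uint8),None,fx=11,fy=11,interpolation=cv2.INTER_NEAREST)
    tiles.append(np.vstack([t,zz]))
cv2.imwrite("pics/t1.png",cv2.resize(np.hstack(tiles),None,fx=.65,fy=.65))
E
```

```text
<stdin>:9: RuntimeWarning: invalid value encountered in cast
```

View pics/t1.png

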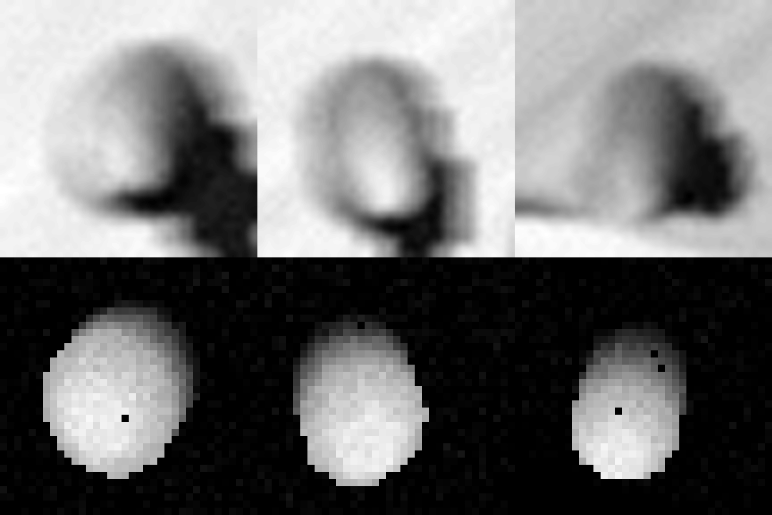

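```bash
cat > studfit.py <<'E'
from h import *
from plan import n,ex,ey,phi
from scipy.optimize import least_squares
c=ld("w2"); W=cloud(c); C0=np.array([.5523,.0075,.1198])
P=W.reshape(-1,3); 
rr=np.linalg.norm(P-C0,axis=1); h=(P-C0)@n; sel=(rr<.062)&(rr>.025)&(abs(h)<.004); C0=C0+n*np.median(h[sel]); print("C0 on plane",C0.round(4))
H=(W-C0)@n; r=np.linalg.norm(W-C0,axis=2)
m=((H>.004)&(r<.066)&(r>.03)).astype(np.uint8)
N,lab,st,cen=cv2.connectedComponentsWithStats(m); ks=[i for i in range(1,N) if st[i,4]>100]; print(cen[ks].round(2),st[ks,4])
def cents(x):
    out=[]
    for j in range(3):
        a=x[2]+j*2*np.pi/3; b=C0+(x[0]+.048*np.cos(a))*ex+(x[1]+.048*np.sin(a))*ey; q=[]
        for hh,rd in((.004,.006),(.016,.006),(.022,.0025)):
            t=np.linspace(0,2*np.pi,48); q.append(b+hh*n+rd*(np.cos(t)[:,None]*ex+np.sin(t)[:,None]*ey))
        hull=cv2.convexHull(proj(c,np.vstack(q)).astype(np.float32)); M=cv2.moments(hull); out.append((M["m10"]/M["m00"],M["m01"]/M["m00"],M["m00"]))
    return np.array(out)
def res(x):
    q=cents(x)[:,:2]; return np.concatenate([cen[ks][np.argmin(np.hypot(*(cen[ks]-p).T))]-p for p in q])
s=least_squares(res,[0,0,phi],x_scale=[.001,.001,.01],diff_step=1e-3)
print(s.x[:2]*1000,np.degrees(s.x[2]),"res px",s.fun.round(2),cents(s.x)[:,2])
print("C",(C0+s.x[0]*ex+s.x[1]*ey).round(5))
E
python3 studfit.py
```

```text
C0 on plane [0.5523 0.0075 0.1198]
[[258.03  60.25]
 [373.69 106.11]
 [287.51 172.66]] [381 329 259]
[-0.94968682  0.21308242] -79.54915706500314 res px [ 0.01  0.05 -0.04 -0.02  0.04 -0.03] [339.87902712 395.15650338 266.61341617]
C [0.55146 0.00771 0.11935]
```

```bash
python3 - <<'E'
from h import *
from rig import bot
bot.capture("wrist"); snap(bot,"wrist","w7"); print(bot.read_state()["qvel"].round(2),bot.read_state()["position"])
E
cat > edges.py <<'E'
from h import *
from plan import *
import sys
def run(name,d):
    c=ld(name); W=cloud(c); top=C+n*(d+.012)
    D=W-top; H=D@n-.0013; u=D@ex*1000; v=D@ey*1000
    m=(abs(H)<.004)&(abs(u)<100)&(abs(v)<100); m[262:]=False
    N,lab,st,_=cv2.connectedComponentsWithStats(m.astype(np.uint8)); m=lab==1+np.argmax(st[1:,4])
    # holes
    cs,h=cv2.findContours(m.astype(np.uint8),cv2.RETR_CCOMP,cv2.CHAIN_APPROX_NONE)
    for i,k in enumerate(cs):
        if h[0][i][3]>=0 and cv2.contourArea(k)>150:
            kk=k[:,0]; p=np.c_[u[kk[:,1],kk[:,0]],v[kk[:,1],kk[:,0]]].astype(np.float32); print("hole",cv2.minEnclosingCircle(p),cv2.fitEllipse(p))
    # edges: extremes along rotated axes
    U=u[m];V=v[m]; best=None
    # chuck x axis angle phi: edges normals at phi+k*90
    for a0 in np.degrees(phi)+np.array([0,90,180]):
        a=np.radians(a0); s=U*np.cos(a)+V*np.sin(a); t=-U*np.sin(a)+V*np.cos(a)
        pts=[]
        for tb in np.arange(-58,58,1.):
            q=(t>=tb)&(t<tb+1)
            if q.sum()>8 and s[q].max()>55: pts.append((tb+.5,s[q].max()))
        pts=np.array(pts)
        if len(pts)<12: continue
        for _ in range(4):
            f=np.polyfit(pts[:,0],pts[:,1],1); e=pts[:,1]-np.polyval(f,pts[:,0]); pts=pts[abs(e)<max(.4,2*e.std())]
        print("edge normal",round(a0,1),"dist at t=0",f[1].round(2),"slope deg",np.degrees(np.arctan(-f[0])*-1).round(2),len(pts),"t range",pts[:,0].min(),pts[:,0].max())
run(sys.argv[1],float(sys.argv[2]))
E
python3 edges.py w7 .08; python3 chk.py w7 .08 | head -2
```

```text
[0.23 0.03 0.14 0.01 0.04 0.01] [0.43318467 0.01849122 0.37581085]
hole ((37.5041389465332, 29.474136352539062), 8.47773551940918) ((37.353702545166016, 29.371334075927734), (16.113100051879883, 16.26408576965332), 107.85247802734375)
edge normal -79.6 dist at t=0 66.53 slope deg 0.04 54 t range 1.5 57.5
edge normal 10.4 dist at t=0 65.21 slope deg -0.1 116 t range -57.5 57.5
edge normal 100.4 dist at t=0 62.94 slope deg -0.45 34 t range -57.5 -23.5
plate normal in (ex,ey,n) 0.0007 0.0008 offset at centre H 0.0016 25034
hole (260.5, 209.5) u,v mm [38.8 27.9] r 7.8 mean [38.44 28.31]
```

Request:
step_arm:
  motion:
    - [[0, 0, 0, 2, 0.5, -6, 20], [0, 0, 0, 6, 0.5, -15, 20], [0, 0, 0, 11, 0, -27, 20], [0, 0, 0, 16, 0, -38, 20], [0, 0, 0, 19, -0.2, -45, 20], [0, 0, 0, 19.5, -0.2, -46.1, 20], [0, 0, 0, 19.5, -0.2, -46.1, 20], [0, 0, 0, 19.5, -0.2, -46.1, 20], [0, 0, 0, 19.5, -0.2, -46.1, 20], [0, 0, 0, 19.5, -0.2, -46.1, 20]]

```text
time_s: 8.28
position: [0.4524, 0.0193, 0.3302]
tcp_rot: [[0.421, 0.907, -0.006], [-0.042, 0.013, -0.999], [-0.906, 0.421, 0.044]]
force: [0.5, 0.4, -3.1]
opening: 0.541
```

```bash
python3 - <<'E'
from h import *
from plan import *
from rig import bot
bot.capture("wrist"); snap(bot,"wrist","w8"); s=bot.read_state(); print(s["qvel"].round(2),s["position"],s["force"]); snap(bot,"scene","s8");crop("s8",270,150,370,250,6,"c10")
e=(s["position"]-target(.03))*1000; print("tcp off ex,ey,n",e@ex,e@ey,e@n)
E
python3 edges.py w8 .03;python3 chk.py w8 .03 | head -2
```

```text
[ 0.04  0.09 -0.    0.12 -0.02 -0.01] [0.45240717 0.01932107 0.33013174] [-0.25944942  1.06196427 -3.13931928]
tcp off ex,ey,n -1.5377945331060896 1.987917625981964 0.40747533260535884
hole ((35.67524337768555, 32.470455169677734), 8.38487434387207) ((35.6864013671875, 32.532264709472656), (16.084381103515625, 16.220401763916016), 90.69860076904297)
edge normal -79.6 dist at t=0 63.26 slope deg -0.17 53 t range 0.5 57.5
edge normal 10.4 dist at t=0 64.21 slope deg -0.22 116 t range -57.5 57.5
edge normal 100.4 dist at t=0 66.04 slope deg -0.95 35 t range -57.5 -21.5
plate normal in (ex,ey,n) -0.0003 0.0002 offset at centre H 0.0023 25032
hole (260.9444580078125, 209.05555725097656) u,v mm [37.25 31.02] r 7.77 mean [36.9 31.4]
```

View pics/w8.png

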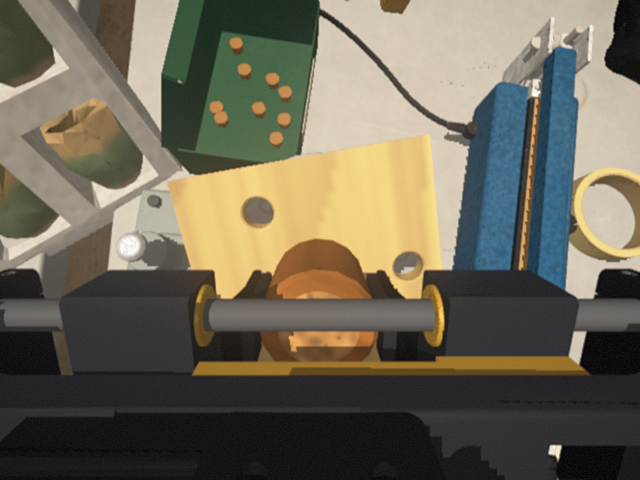

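View pics/c10.png

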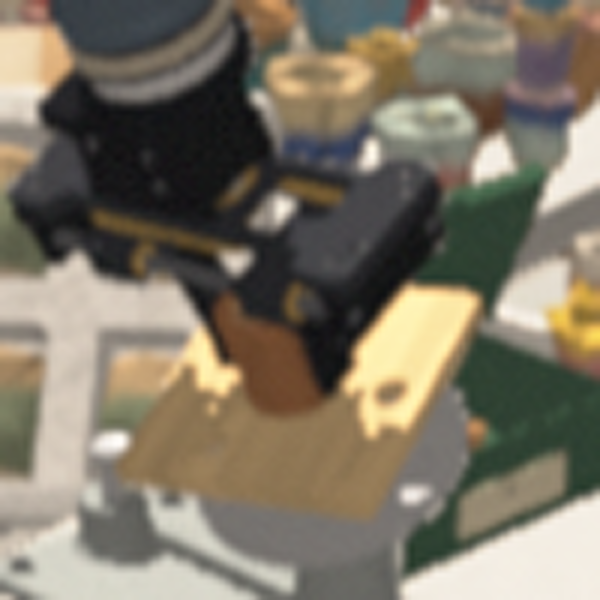

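Request:
step_arm:
  motion:
    - [[0, 0, 0, 0, -1, 0, 20], [0, 0, 0, 1, -1.1, -3, 20], [0, 0, 0, 2.5, -1.2, -6, 20], [0, 0, 0, 4.4, -1.4, -9.4, 20], [0, 0, 0, 5.5, -1.5, -11.5, 20], [0, 0, 0, 5.5, -1.5, -11.5, 20], [0, 0, 0, 5.5, -1.5, -11.5, 20], [0, 0, 0, 5.5, -1.5, -11.5, 20]]

```text
time_s: 9.1
position: [0.458, 0.0178, 0.318]
tcp_rot: [[0.42, 0.907, -0.006], [-0.042, 0.013, -0.999], [-0.906, 0.42, 0.044]]
force: [-0.0, -0.4, -2.6]
opening: 0.538
```

```bash
cat > st.py <<'E'
from h import *
from plan import *
from rig import bot
bot.capture("wrist"); snap(bot,"wrist","wl"); s=bot.read_state(); print(s["position"],s["force"],s["moment"].round(2),s["opening"]*87)
e=(s["position"]-target(0))*1000; print("tcp off ex,ey,n",e@ex,e@ey,e@n)
from plan import Rt1
print("rot err",R.from_matrix(s["tcp_rot"]@Rt1.T).as_rotvec(degrees=True).round(2))
E
python3 st.py; python3 edges.py wl .018
python3 -c "
from h import *
crop('wl',160,180,460,290,2.6,'c11')"
```

```text
[0.45793006 0.01782304 0.31817602] [ 0.50906003 -0.04569154 -2.84196153] [0.01 0.65 0.04] 47.50627388289101
tcp off ex,ey,n -1.5601029990740565 1.043995808821461 17.186498878100938
rot err [-0.01 -0.    0.03]
hole ((35.45513153076172, 31.710723876953125), 8.41501235961914) ((35.41408157348633, 31.641767501831055), (16.06035804748535, 16.29822540283203), 103.56643676757812)
edge normal -79.6 dist at t=0 64.18 slope deg -0.37 53 t range 0.5 57.5
edge normal 10.4 dist at t=0 63.78 slope deg -0.2 116 t range -57.5 57.5
edge normal 100.4 dist at t=0 65.5 slope deg -0.38 33 t range -57.5 -21.5
```

View pics/c11.png

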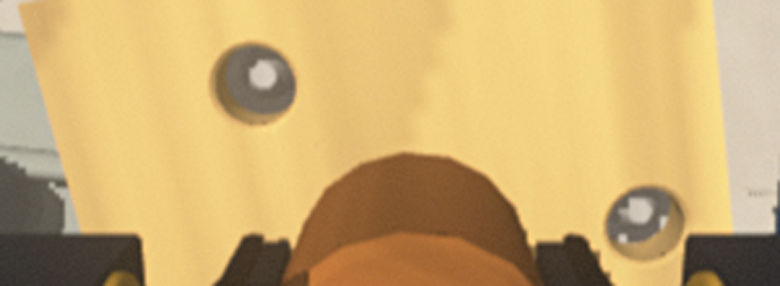

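Request:
step_arm:
  motion:
    - [[0, 0, 0, 1, -0.1, -2, 20], [0, 0, 0, 2, -0.2, -4.2, 20], [0, 0, 0, 3, -0.3, -6.3, 20], [0, 0, 0, 3.8, -0.4, -8.2, 20], [0, 0, 0, 3.8, -0.4, -8.2, 20], [0, 0, 0, 3.8, -0.4, -8.2, 20]]

```text
time_s: 9.7
position: [0.4618, 0.0174, 0.3097]
tcp_rot: [[0.42, 0.907, -0.006], [-0.042, 0.013, -0.999], [-0.907, 0.42, 0.043]]
force: [-0.4, -1.3, -2.6]
opening: 0.545
```

```bash
python3 st.py; python3 -c "
from h import *
crop('wl',160,180,460,290,2.6,'c12')"
```

```text
[0.46175552 0.01739545 0.30989557] [-0.27490669 -0.22387591 -2.97086785] [-0.01  0.62  0.02] 47.30433206281905
tcp off ex,ey,n -1.5752342398563484 0.9996538008107617 8.055204610445312
rot err [-0.01  0.01  0.02]
```

View pics/c12.png

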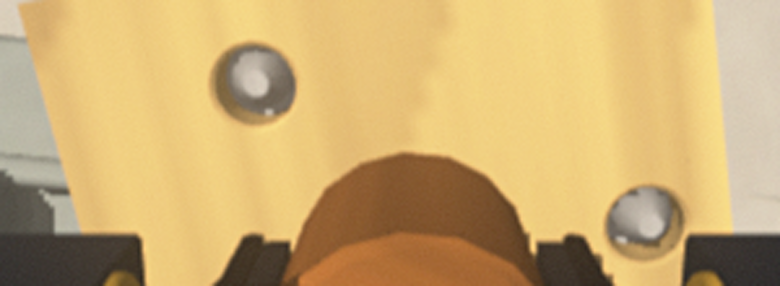

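Studs are entering with no side load, so I'll continue down to the face.

Request:
step_arm:
  motion:
    - [[0, 0, 0, 0.8, -0.1, -1.8, 20], [0, 0, 0, 1.7, -0.2, -3.6, 20], [0, 0, 0, 2.5, -0.25, -5.4, 20], [0, 0, 0, 3.1, -0.3, -6.7, 20], [0, 0, 0, 3.1, -0.3, -6.7, 20], [0, 0, 0, 3.1, -0.3, -6.7, 20]]

```text
time_s: 10.3
position: [0.4649, 0.0171, 0.3031]
tcp_rot: [[0.42, 0.907, -0.006], [-0.042, 0.013, -0.999], [-0.906, 0.42, 0.043]]
force: [-0.5, 0.1, -3.3]
opening: 0.543
```

```bash
python3 st.py; python3 -c "
from h import *
crop('wl',160,180,460,290,2.6,'c13')"
```

```text
[0.46484063 0.01709346 0.30322978] [ 0.26854975 -0.01670215 -2.5734389 ] [0.05 0.65 0.03] 46.99771199733962
tcp off ex,ey,n -1.5823355157613155 1.006231244245376 0.7038932016301064
rot err [-0.01  0.01  0.02]
```

View pics/c13.png

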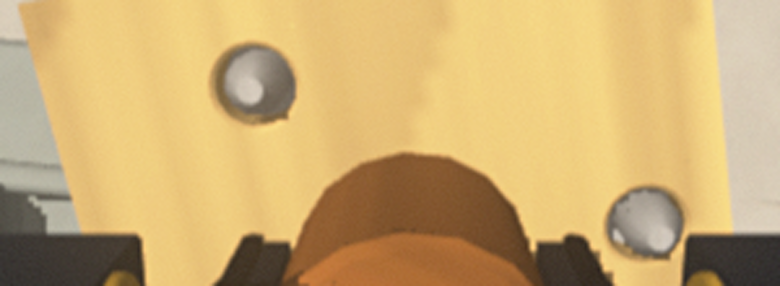

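Request:
step_arm:
  motion:
    - [[0, 0, 0, 0.2, 0, -0.5, 20], [0, 0, 0, 0.4, 0, -1, 20], [0, 0, 0, 0.6, -0.1, -1.4, 20], [0, 0, 0, 0.6, -0.1, -1.4, 20]]

```text
time_s: 10.73
position: [0.4653, 0.0171, 0.302]
tcp_rot: [[0.421, 0.907, -0.006], [-0.042, 0.013, -0.999], [-0.906, 0.421, 0.044]]
force: [-1.7, 1.0, -1.9]
opening: 0.544
```

```bash
python3 st.py
```

```text
[0.46535813 0.01706417 0.30202639] [-2.45264466  1.21534807 -0.01454887] [-0.08  0.69  0.02] 47.18456903546413
tcp off ex,ey,n -1.6194132814639033 1.0319363393178957 -0.6056081549177187
rot err [-0.02 -0.01  0.03]
```

Request:
step_arm:
  motion:
    - [[0, 0, 0, 0.3, 0, -0.6, 20], [0, 0, 0, 0.5, -0.1, -1.1, 20], [0, 0, 0, 0.5, -0.1, -1.1, 20]]

```text
time_s: 11.08
position: [0.4652, 0.0171, 0.3018]
tcp_rot: [[0.422, 0.907, -0.006], [-0.042, 0.013, -0.999], [-0.906, 0.422, 0.044]]
force: [-7.9, 0.7, 11.5]
opening: 0.54
```

```bash
python3 st.py
```

```text
[0.4652044  0.01711989 0.30183311] [-7.41316269  2.02526665 11.0279262 ] [-0.19  0.83 -0.07] 47.30315877695485
tcp off ex,ey,n -1.8402110749421001 1.0922443497320826 -0.7137886674107712
rot err [-0.03 -0.08  0.03]
```

Request:
step_arm:
  motion:
    - [[0, 0, 0, -0.3, 0, 0.6, 60], [0, 0, 0, -0.3, 0, 0.6, 75], [0, 0, 0, -0.3, 0, 0.6, 75], [0, 0, 0, -0.3, 0, 0.6, 75], [0, 0, 0, -0.3, 0, 0.6, 75], [0, 0, 0, -0.3, 0, 0.6, 75]]

```text
time_s: 11.68
position: [0.4659, 0.0168, 0.3012]
tcp_rot: [[0.421, 0.907, -0.006], [-0.042, 0.013, -0.999], [-0.906, 0.42, 0.044]]
force: [0.6, 0.8, 0.1]
opening: 0.841
```

```bash
python3 st.py
```

```text
[0.46579199 0.01703023 0.30125076] [0.53399491 2.04110851 1.18113468] [0.38 0.29 0.21] 73.66351248005901
tcp off ex,ey,n -1.5523182882459559 1.0352215492002048 -1.4924438752220277
rot err [-0.01  0.01  0.04]
```

Request:
step_arm:
  motion:
    - [[0, 0, 0, -2, 0.2, 4.5, 75], [0, 0, 0, -6, 0.6, 13, 75], [0, 0, 0, -14, 1.4, 30, 75], [0, 0, 0, -25, 2.5, 54, 75], [0, 0, 0, -36, 3.6, 78, 75], [0, 0, 0, -46, 4.6, 99, 75], [0, 0, 0, -50.5, 5, 109, 70], [0, 0, 0, -50.5, 5, 109, 70], [0, 0, 0, -50.5, 5, 109, 70]]

```text
time_s: 12.53
position: [0.4147, 0.0219, 0.4113]
tcp_rot: [[0.423, 0.906, -0.006], [-0.043, 0.013, -0.999], [-0.905, 0.423, 0.044]]
force: [-0.9, -0.8, 0.1]
opening: 0.809
```

```bash
python3 - <<'E'
from h import *
from plan import *
from rig import bot
for n_ in("wrist","scene"): snap(bot,n_,n_+"9")
s=bot.read_state();print(s["position"],s["force"],s["opening"]*87)
crop("scene9",270,160,370,250,7,"c14")
c=ld("wrist9"); W=cloud(c); D=W-C; H=D@n; u=D@ex; v=D@ey; r=np.hypot(u,v)
hsv=cv2.cvtColor(c["frame"],cv2.COLOR_RGB2HSV)
m=(r<.085)&(r>.03)&(H>0)&(H<.03)&(hsv[...,1]>80)&(hsv[...,0]<32)
P=np.c_[u[m],v[m],np.ones(m.sum())]; f=np.linalg.lstsq(P,H[m],rcond=None)[0]; print("plate top H at centre",f[2]*1000,"tilt deg",np.degrees(f[:2]),m.sum())
E
```

```text
[0.41499201 0.02183523 0.40996824] [-0.7052851  -0.01419936 -0.89408474] 70.20984949870109
plate top H at centre 13.131993988089862 tilt deg [ 0.02675769 -0.07142627] 15859
```

View pics/wrist9.png

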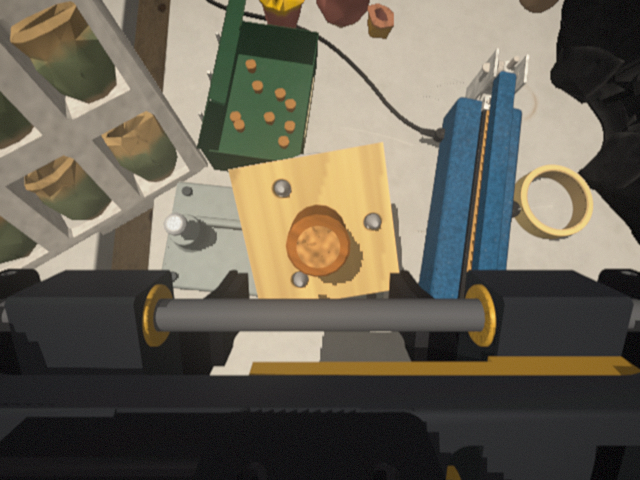

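View pics/c14.png

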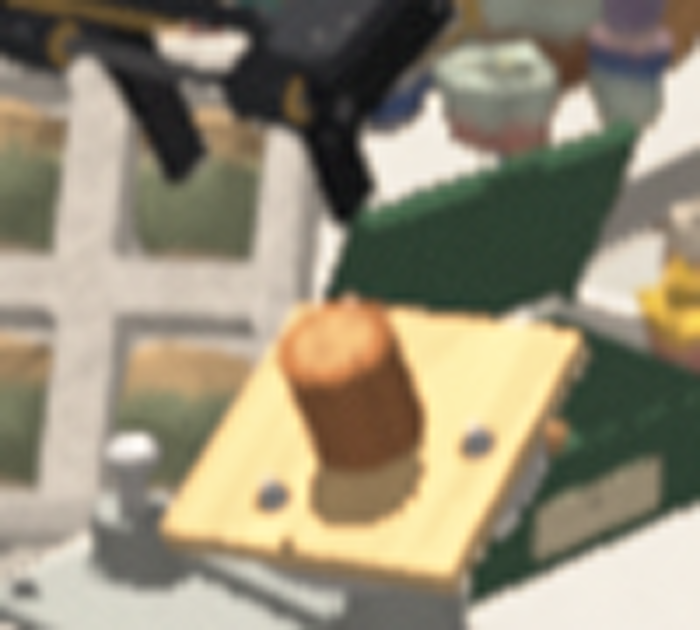

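The chuck is seated: three studs show through at (282,187), (373,221) and (300,280), and the plate top is 13.1 mm out with no tilt, against a bias of about 1.3 mm. Now the peg and the mallet.

```bash
python3 - <<'E'
from h import *
for n in("w2","wrist9"):
    c=ld(n); P=cloud(c).reshape(-1,3)
    d=np.hypot(P[:,0]-.565,P[:,1]-.15)
    t=P[(d<.03)&(P[:,2]>.060)&(P[:,2]<.085)]; print(n,"peg",len(t),np.median(t[:,2]),t[:,2].max(),cv2.minEnclosingCircle((t[t[:,2]>.066][:,:2]*1000).astype(np.float32)), t[t[:,2]>.066].mean(0))
c=ld("top0");P=cloud(c).reshape(-1,3); t=P[(np.hypot(P[:,0]-.565,P[:,1]-.15)<.025)&(P[:,2]>.06)];print("top",t.mean(0),len(t))
for n in("top0","w1","scene0"):
    P=cloud(ld(n)).reshape(-1,3); t=P[(np.hypot(P[:,0]-.445,P[:,1]-.345)<.04)&(P[:,2]>.072)&(P[:,2]<.09)]
    if len(t): print(n,"mallet",np.median(t[:,2]),cv2.minEnclosingCircle((t[:,:2]*1000).astype(np.float32)),t.mean(0),len(t))
P=np.vstack([cloud(ld(n)).reshape(-1,3) for n in("top0","w1","scene0")]); P=P[np.isfinite(P).all(1)]
ctr=np.array([.447,.347]); q=P[:,:2]-ctr; ok=(np.hypot(*q.T)>.035)&(np.hypot(*q.T)<.13)
for yaw in range(-90,90,10):
    a=np.radians(yaw); s=q@[np.cos(a),np.sin(a)]; t=q@[-np.sin(a),np.cos(a)]
    b=ok&(abs(s)<.1)&(abs(t)<.042); f=ok&(abs(s)<.055)&(abs(t)<.014)
    print(yaw,"body max",np.percentile(P[b][:,2],99.8).round(3),"finger max",np.percentile(P[f][:,2],99.5).round(3))
E
```

```text
w2 peg 648 0.07078649087241884 0.07324253360121274 ((566.4464721679688, 154.7613525390625), 12.119921684265137) [0.56629462 0.15319559 0.07054279]
wrist9 peg 428 0.07087127688227712 0.07345444958354846 ((566.4257202148438, 154.77220153808594), 12.296182632446289) [0.56580881 0.1534961  0.0706465 ]
top [0.56872533 0.15544836 0.06941454] 55
top0 mallet 0.08018152129012845 ((449.3520202636719, 356.06939697265625), 22.713407516479492) [0.44927153 0.35519951 0.08001397] 193
w1 mallet 0.08114165567408202 ((446.1924133300781, 355.4270324707031), 22.21278953552246) [0.44485745 0.35567795 0.0808954 ] 1766
scene0 mallet 0.07958041895902179 ((445.57000732421875, 352.6958312988281), 21.924882888793945) [0.4429809  0.35017041 0.07881905] 93
-90 body max 0.345 finger max 0.047
-80 body max 0.34 finger max 0.048
-70 body max 0.047 finger max 0.048
-60 body max 0.067 finger max 0.047
-50 body max 0.067 finger max 0.043
-40 body max 0.088 finger max 0.009
-30 body max 0.08 finger max 0.008
-20 body max 0.077 finger max 0.008
-10 body max 0.356 finger max 0.008
0 body max 0.377 finger max 0.008
10 body max 0.378 finger max 0.01
20 body max 0.378 finger max 0.01
30 body max 0.378 finger max 0.35
40 body max 0.378 finger max 0.346
50 body max 0.378 finger max 0.35
60 body max 0.377 finger max 0.344
70 body max 0.371 finger max 0.038
80 body max 0.359 finger max 0.045
```

```bash
python3 - <<'E'
from h import *
P=np.vstack([cloud(ld(n)).reshape(-1,3) for n in("top0","w1","scene0")]); P=P[np.isfinite(P).all(1)&(P[:,2]<.25)]
ctr=np.array([.446,.3555]); q=P[:,:2]-ctr; ok=(np.hypot(*q.T)>.03)&(np.hypot(*q.T)<.13)
for yaw in range(-60,40,10):
    a=np.radians(yaw); s=q@[np.cos(a),np.sin(a)]; t=q@[-np.sin(a),np.cos(a)]
    b=ok&(abs(s)<.1)&(abs(t)<.042); f=ok&(abs(s)<.058)&(abs(t)<.014)
    print(yaw,"body max",np.percentile(P[b][:,2],99.8).round(3),"finger max",np.percentile(P[f][:,2],99.5).round(3))
h=P[(P[:,2]>.03)&(P[:,2]<.055)&(P[:,1]<.32)&(P[:,1]>.21)&(abs(P[:,0]-.46)<.04)]
f=np.polyfit(h[:,1],h[:,0],1); print("handle dx/dy",f[0],"end y",h[:,1].min(),"x@.3",np.polyval(f,.3),"z",h[:,2].max())
from scipy.spatial import cKDTree
E
```

```text
-60 body max 0.067 finger max 0.048
-50 body max 0.067 finger max 0.045
-40 body max 0.091 finger max 0.012
-30 body max 0.089 finger max 0.009
-20 body max 0.085 finger max 0.01
-10 body max 0.086 finger max 0.01
0 body max 0.09 finger max 0.009
10 body max 0.079 finger max 0.007
20 body max 0.067 finger max 0.009
30 body max 0.066 finger max 0.008
handle dx/dy -0.19372484443737026 end y 0.21946887923171043 x@.3 0.4556749996485042 z 0.05414449393347631
```

```bash
python3 - <<'E'
from h import *
from scipy.spatial.transform import Rotation as R, Slerp
from rig import bot
s=bot.read_state(); T0=R.from_matrix(s["tcp_rot"])
def down(y):
    y=np.radians(y); x=np.array([0,0,-1.]);z=np.array([np.cos(y),np.sin(y),0]); return R.from_matrix(np.c_[x,np.cross(z,x),z])
for y in(-90,-50,-38,11): 
    print(y,(down(y)*T0.inv()).as_rotvec(degrees=True).round(2))
rel=(down(-48)*T0.inv()); print((down(11)*down(-48).inv()).as_rotvec(degrees=True)); v=rel.as_rotvec(degrees=True); print(np.linalg.norm(v)); print(v/8)
E
```

```text
-90 [ 2.53 24.83 -0.19]
-50 [-6.23 24.68 39.16]
-38 [-8.9  24.23 50.96]
11 [-19.99  20.22  99.02]
[ 0.  0. 59.]
48.39591892199
[-0.83471688  3.07739264  5.14093668]
```

Request:
step_arm:
  motion:
    - [[-0.6, 2.2, 3.7, 0, 5, 8, 70], [-1.4, 5.3, 8.8, 2, 15, 15, 70], [-2.3, 8.4, 14, 4, 28, 20, 70], [-3.1, 11.5, 19.2, 6, 42, 20, 70], [-4, 14.6, 24.4, 8, 56, 20, 70], [-4.8, 17.7, 29.6, 10, 70, 20, 70], [-5.7, 20.8, 34.8, 13, 84, 20, 70], [-6.5, 23.9, 40, 15, 98, 20, 70], [-6.68, 24.62, 41.13, 15, 98, 20, 70]]

```text
time_s: 13.38
position: [0.431, 0.1214, 0.429]
tcp_rot: [[-0.003, 0.74, 0.673], [0.001, 0.673, -0.74], [-1.0, -0.002, -0.003]]
force: [-0.7, 0.5, -0.9]
opening: 0.807
```

Request:
step_arm:
  motion:
    - [[0, 0, 6, 3, 15, 0, 70], [0, 0, 12.5, 7, 30, 0, 70], [0, 0, 19, 11, 45, -3, 70], [0, 0, 25.5, 15, 60, -6, 70], [0, 0, 32, 19, 75, -9, 70], [0, 0, 38.5, 23, 90, -12, 70], [0, 0, 45, 27, 105, -15, 70], [0, 0, 51.5, 31, 120, -18, 70], [0, 0, 58, 35, 136, -20, 70], [0, 0, 59, 35, 136, -20, 70], [0, 0, 59, 35, 136, -20, 70], [0, 0, 59, 35, 136, -20, 70]]

```text
time_s: 14.38
position: [0.465, 0.2551, 0.4095]
tcp_rot: [[-0.002, -0.189, 0.982], [-0.0, 0.982, 0.189], [-1.0, 0.0, -0.002]]
force: [0.8, -0.1, -0.3]
opening: 0.807
```

```bash
python3 - <<'E'
from h import *
from rig import bot
bot.capture("wrist"); c=snap(bot,"wrist","w10"); s=bot.read_state(); print(s["position"],s["tcp_rot"].round(3),s["qvel"].round(2),s["opening"]*87)
P=cloud(c).reshape(-1,3); t=P[(np.hypot(P[:,0]-.446,P[:,1]-.3555)<.035)&(P[:,2]>.074)&(P[:,2]<.09)]
print("mallet",np.median(t[:,2]),cv2.minEnclosingCircle((t[:,:2]*1000).astype(np.float32)),len(t))
h=P[(P[:,2]>.03)&(P[:,2]<.055)&(P[:,1]<.32)&(P[:,1]>.21)&(abs(P[:,0]-.46)<.04)]
f=np.polyfit(h[:,1],h[:,0],1); print(f,h[:,1].min())
E
```

```text
[0.46504881 0.25499356 0.41007489] [[-0.001 -0.189  0.982]
 [ 0.     0.982  0.189]
 [-1.     0.    -0.001]] [-0.09 -0.4  -0.26  0.14 -0.08 -0.26] 70.06310824445816
mallet 0.08120635938638315 ((446.2046203613281, 355.3370666503906), 21.862703323364258) 2177
[-0.19716631  0.51596553] 0.22498667752402363
```

View pics/w10.png

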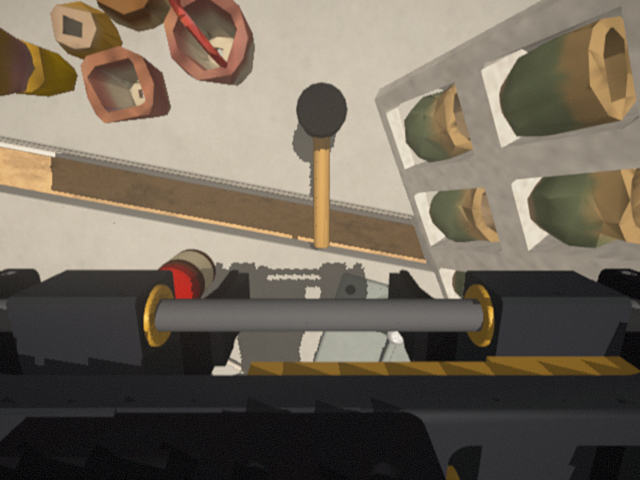

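Request:
step_arm:
  motion:
    - [[0, 0, 0, -5, 25, 0, 70], [0, 0, 0, -11, 58, 0, 70], [0, 0, 0, -17, 88, -10, 70], [0, 0, 0, -19, 100, -30, 70], [0, 0, 0, -19, 100, -60, 70], [0, 0, 0, -19, 100, -90, 70], [0, 0, 0, -19, 100, -120, 70], [0, 0, 0, -19, 100, -145, 70], [0, 0, 0, -19, 100, -165, 70], [0, 0, 0, -19, 100, -177, 70], [0, 0, 0, -19, 100, -180.5, 70], [0, 0, 0, -19, 100, -180.5, 70]]

```text
time_s: 15.48
position: [0.4463, 0.3554, 0.2294]
tcp_rot: [[-0.001, -0.19, 0.982], [0.0, 0.982, 0.19], [-1.0, 0.0, -0.001]]
force: [0.6, 0.5, -0.2]
opening: 0.802
```

Request:
step_arm:
  motion:
    - [[0, 0, 0, 0, 0, 0, 70], [0, 0, 0, 0, 0, 0, 45], [0, 0, 0, 0, 0, 0, 20], [0, 0, 0, 0, 0, 0, 20], [0, 0, 0, 0, 0, 0, 20], [0, 0, 0, 0, 0, 0, 20], [0, 0, 0, 0, 0, 0, 20], [0, 0, 0, 0, 0, 0, 20]]

```text
time_s: 16.15
position: [0.4466, 0.3561, 0.2304]
tcp_rot: [[0.001, -0.191, 0.982], [0.002, 0.982, 0.191], [-1.0, 0.001, 0.002]]
force: [0.8, -0.2, 2.9]
opening: 0.502
```

```bash
python3 - <<'E'
from h import *
from rig import bot
s=bot.read_state();print(s["position"],s["opening"]*87,s["force"],s["moment"],s["tcp_rot"].round(3))
snap(bot,"scene","s11");crop("s11",180,160,320,280,5,"c15")
E
```

```text
[0.44663451 0.35607532 0.2303732 ] 43.67202934856047 [ 0.80966842 -0.23143164  2.94988199] [-0.09151722 -0.03759592  0.01143368] [[ 0.001 -0.191  0.982]
 [ 0.002  0.982  0.191]
 [-1.     0.001  0.002]]
```

View pics/c15.png

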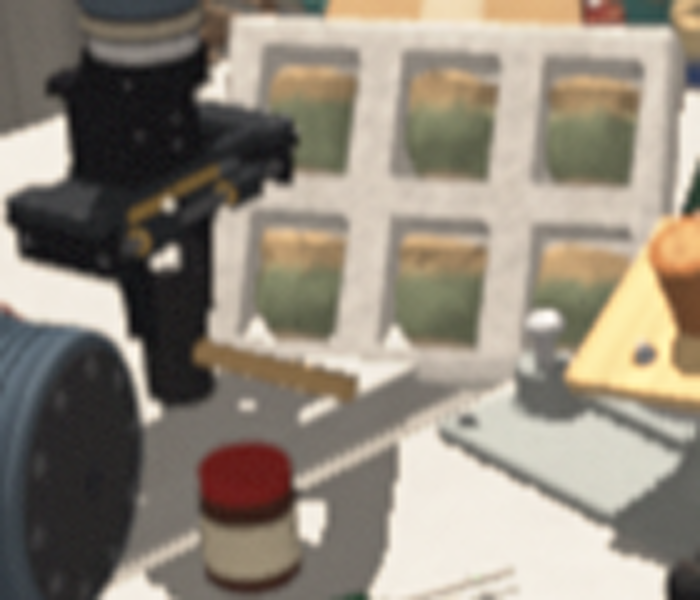

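```bash
python3 - <<'E'
from h import *
P=np.vstack([cloud(ld(n)).reshape(-1,3) for n in("top0","w2","scene0")]+[cloud(ld("w10"))[:262].reshape(-1,3),cloud(ld("wrist9"))[:262].reshape(-1,3)]); P=P[np.isfinite(P).all(1)&(P[:,2]<.22)]
ctr=np.array([.5663,.1545]); q=P[:,:2]-ctr; ok=(np.hypot(*q.T)>.03)
for rot in range(-140,-50,10):
    yaw=11+rot; a=np.radians(yaw); s=q@[np.cos(a),np.sin(a)]; t=q@[-np.sin(a),np.cos(a)]
    b=ok&(abs(s)<.1)&(abs(t)<.042); f=ok&(abs(s)<.048)&(abs(t)<.014)
    h=np.radians(-79+rot); s2=q@[np.cos(h),np.sin(h)]; t2=q@[-np.sin(h),np.cos(h)]; hh=(s2>.015)&(s2<.14)&(abs(t2)<.013)
    print(rot,"body max",np.percentile(P[b][:,2],99.9).round(3),"finger",np.percentile(P[f][:,2],99.5).round(3),"handle",np.percentile(P[hh][:,2],99.5).round(3))
l=P[(P[:,2]>.15)&(P[:,1]>.04)&(P[:,1]<.19)&(P[:,0]<.68)]; print("lid min x",np.percentile(l[:,0],1), [ (y,l[abs(l[:,1]-y)<.01][:,0].min().round(3)) for y in(.05,.07,.09,.11,.13) if (abs(l[:,1]-y)<.01).any()])
E
```

```text
-140 body max 0.13 finger 0.02 handle 0.046
-130 body max 0.138 finger 0.02 handle 0.041
-120 body max 0.144 finger 0.02 handle 0.041
-110 body max 0.15 finger 0.024 handle 0.041
-100 body max 0.152 finger 0.027 handle 0.041
-90 body max 0.151 finger 0.027 handle 0.041
-80 body max 0.151 finger 0.027 handle 0.041
-70 body max 0.17 finger 0.027 handle 0.041
-60 body max 0.17 finger 0.027 handle 0.041
lid min x 0.026921868234378858 [(0.05, np.float64(0.017)), (0.07, np.float64(0.007)), (0.09, np.float64(0.642)), (0.11, np.float64(0.644))]
```

Request:
step_arm:
  motion:
    - [[0, 0, 0, 0, 0, 10, 20], [0, 0, 0, 0, 0, 30, 20], [0, 0, -3, 0, 0, 60, 20], [0, 0, -8, 2, -5, 90, 20], [0, 0, -14, 6, -12, 115, 20], [0, 0, -20, 12, -22, 130, 20], [0, 0, -26, 18, -32, 130, 20], [0, 0, -32, 25, -44, 130, 20], [0, 0, -38, 32, -56, 130, 20], [0, 0, -45, 40, -70, 130, 20], [0, 0, -52, 48, -83, 130, 20], [0, 0, -59, 56, -96, 130, 20]]

```text
time_s: 17.2
position: [0.5015, 0.2591, 0.3594]
tcp_rot: [[-0.003, 0.747, 0.665], [-0.0, 0.665, -0.747], [-1.0, -0.002, -0.002]]
force: [-0.3, -0.9, -3.4]
opening: 0.5
```

Request:
step_arm:
  motion:
    - [[0, 0, -6.5, 8, -13, 0, 20], [0, 0, -13, 16, -26, 0, 20], [0, 0, -19.5, 24, -39, 0, 20], [0, 0, -26, 32, -52, 0, 20], [0, 0, -32.5, 40, -65, 0, 20], [0, 0, -39, 48, -78, 0, 20], [0, 0, -45.5, 55, -90, -5, 20], [0, 0, -52, 61, -100, -15, 20], [0, 0, -58, 64, -105, -25, 20], [0, 0, -61, 64, -105, -30, 20], [0, 0, -61, 64, -105, -30, 20], [0, 0, -61, 64, -105, -30, 20]]

```text
time_s: 18.2
position: [0.5654, 0.1548, 0.3292]
tcp_rot: [[-0.002, 0.946, -0.324], [-0.0, -0.324, -0.946], [-1.0, -0.002, 0.001]]
force: [0.3, 0.2, -3.4]
opening: 0.505
```

```bash
python3 - <<'E'
from h import *
from rig import bot
s=bot.read_state();print(s["position"],s["opening"]*87,s["force"],s["moment"],s["joint_positions"].round(1))
snap(bot,"scene","s12");crop("s12",200,120,380,260,4,"c16")
snap(bot,"top","t12");crop("t12",200,150,360,270,5,"c17")
E
```

```text
[0.56542676 0.15483743 0.32915902] 43.97064212103551 [ 0.3133893   0.20954449 -3.41162946] [-0.07159989  0.18898539 -0.05629839] [  4.4  32.8  91.8  -0.   55.6 113.3]
```

View pics/c16.png

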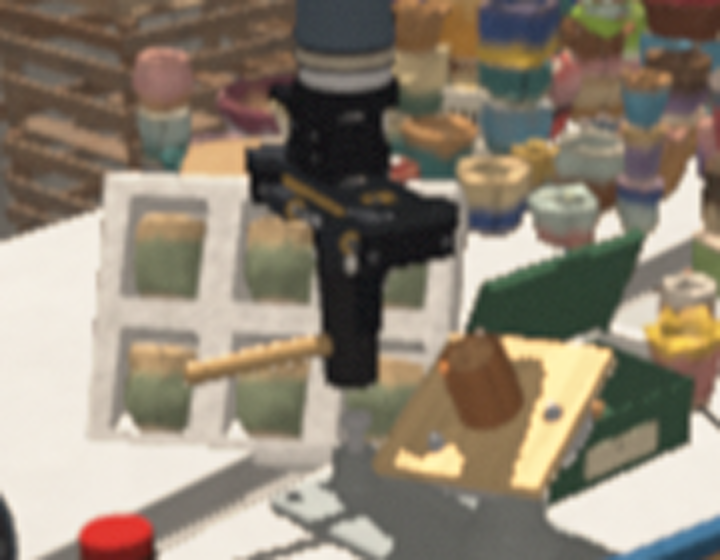

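View pics/c17.png

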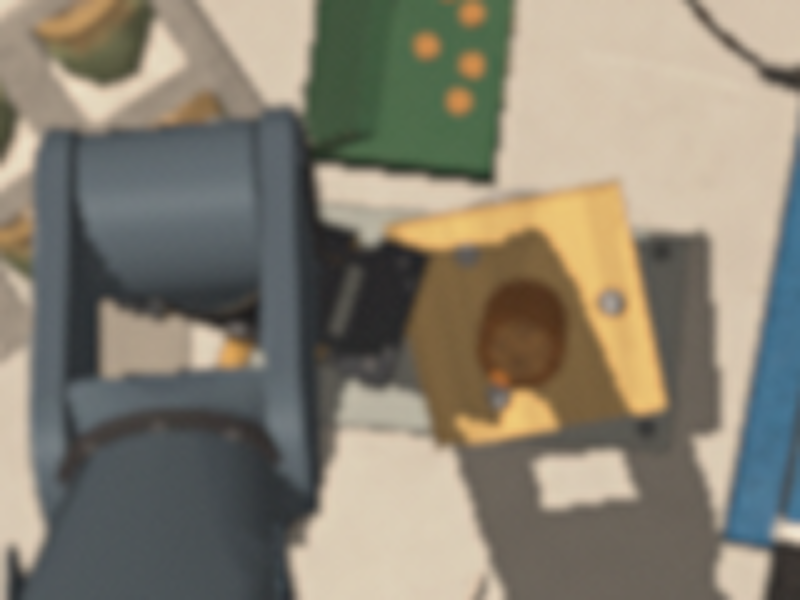

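Request:
step_arm:
  motion:
    - [[0, 0, 0, 0.5, 0, -6, 20], [0, 0, 0, 0.5, 0, -15, 20], [0, 0, 0, 0.5, 0, -22, 20], [0, 0, 0, 0.5, 0, -27, 20], [0, 0, 0, 0.5, 0, -29, 20], [0, 0, 0, 0.5, 0, -31, 20], [0, 0, 0, 0.5, 0, -33, 20], [0, 0, 0, 0.5, 0, -35, 20], [0, 0, 0, 0.5, 0, -37, 20], [0, 0, 0, 0.5, 0, -37, 20]]

```text
time_s: 19.13
position: [0.5664, 0.1548, 0.2928]
tcp_rot: [[0.0, 0.946, -0.325], [-0.0, -0.325, -0.946], [-1.0, 0.0, 0.0]]
force: [-2.2, -1.0, 2.1]
opening: 0.499
```

```bash
cat > f.py <<'E'
from rig import bot
s=bot.read_state();print(s["position"],s["opening"]*87,s["force"].round(2),s["moment"].round(2))
E
python3 f.py
```

```text
[0.56636931 0.15482088 0.29282675] 43.37057993976885 [-2.22 -1.01  2.09] [-0.26  0.69 -0.01]
```

Request:
step_arm:
  motion:
    - [[0, 0, 0, 0, 0, -2, 20], [0, 0, 0, 0, 0, -4, 20], [0, 0, 0, 0, 0, -6, 20], [0, 0, 0, 0, 0, -8, 20], [0, 0, 0, 0, 0, -9.5, 20], [0, 0, 0, 0, 0, -10.5, 20], [0, 0, 0, 0, 0, -11, 20], [0, 0, 0, 0, 0, -11, 20]]

```text
time_s: 19.8
position: [0.5666, 0.1548, 0.2822]
tcp_rot: [[0.0, 0.946, -0.325], [-0.001, -0.325, -0.946], [-1.0, 0.001, 0.0]]
force: [-4.8, -1.0, 6.9]
opening: 0.498
```

```bash
python3 f.py
```

```text
[0.56660521 0.15479418 0.28224009] 43.34022076532679 [-4.78 -1.02  6.85] [-0.45  1.06 -0.01]
```

Request:
step_arm:
  motion:
    - [[0, 0, 0, 0, 0, -0.7, 20], [0, 0, 0, 0, 0, -1.4, 20], [0, 0, 0, 0, 0, -2, 20], [0, 0, 0, 0, 0, -2, 20]]

```text
time_s: 20.13
position: [0.5668, 0.1547, 0.2821]
tcp_rot: [[0.002, 0.946, -0.325], [-0.001, -0.325, -0.946], [-1.0, 0.002, 0.0]]
force: [-7.1, -3.3, 18.2]
opening: 0.5
```

```bash
python3 f.py
```

```text
[0.56675441 0.1547396  0.28208295] 43.46187504438934 [-7.1  -3.28 18.2 ] [-0.63  1.56  0.02]
```

The peg is on its stop: the push rose to about 21 N with no further travel. Next, check after lifting.

Request:
step_arm:
  motion:
    - [[0, 0, 0, 0, 0, 4, 20], [0, 0, 0, 0, 0, 15, 20], [0, 0, 0, 0, 0, 40, 20], [0, 0, 4, -3, 4, 65, 20], [0, 0, 10, -10, 14, 80, 20], [0, 0, 16.5, -17, 26, 80, 20], [0, 0, 23, -25, 39, 80, 20], [0, 0, 29.5, -33, 52, 80, 20], [0, 0, 36, -41, 65, 80, 20], [0, 0, 42.5, -49, 78, 80, 20], [0, 0, 49, -57, 91, 80, 20], [0, 0, 55.5, -64.5, 105, 80, 20]]

```text
time_s: 21.13
position: [0.5023, 0.2607, 0.3596]
tcp_rot: [[0.002, 0.801, 0.599], [0.002, 0.599, -0.801], [-1.0, 0.003, 0.0]]
force: [-0.1, 0.3, -3.5]
opening: 0.5
```

Request:
step_arm:
  motion:
    - [[0, 0, 6.5, -8, 14, 0, 20], [0, 0, 13, -16, 27, 0, 20], [0, 0, 19.5, -24, 40, 0, 20], [0, 0, 26, -32, 53, 0, 20], [0, 0, 32.5, -39, 65, 0, 20], [0, 0, 39, -45, 75, 0, 20], [0, 0, 45.5, -50, 85, 0, 20], [0, 0, 52, -54, 92, 0, 20], [0, 0, 58.5, -56, 96, 0, 20], [0, 0, 64.5, -56, 96, 0, 20], [0, 0, 64.5, -56, 96, 0, 20], [0, 0, 64.5, -56, 96, 0, 20]]

```text
time_s: 22.13
position: [0.4465, 0.3562, 0.3596]
tcp_rot: [[0.001, -0.188, 0.982], [0.002, 0.982, 0.188], [-1.0, 0.001, 0.001]]
force: [0.3, 0.3, -3.8]
opening: 0.498
```

```bash
python3 f.py; python3 - <<'E'
from h import *
from rig import bot
print(bot.read_state()["tcp_rot"].round(3))
c=snap(bot,"scene","s13");crop("s13",190,130,370,270,4,"c18")
t=snap(bot,"top","t13")
for n in("scene0","s13","top0","t13"):
    P=cloud(ld(n)).reshape(-1,3); q=P[(np.hypot(P[:,0]-.5665,P[:,1]-.1545)<.012)&(P[:,2]>.03)]; print(n,"peg z med",np.median(q[:,2]).round(4),np.percentile(q[:,2],90).round(4),len(q))
E
```

```text
[0.44647023 0.35623725 0.35960376] 43.34759960873898 [ 0.28  0.27 -3.8 ] [-0.07  0.   -0.05]
[[ 0.001 -0.188  0.982]
 [ 0.002  0.982  0.188]
 [-1.     0.001  0.001]]
scene0 peg z med 0.0565 0.0689 73
s13 peg z med 0.0479 0.0522 44
top0 peg z med 0.0669 0.0748 69
t13 peg z med 0.0491 0.0584 60
```

View pics/c18.png

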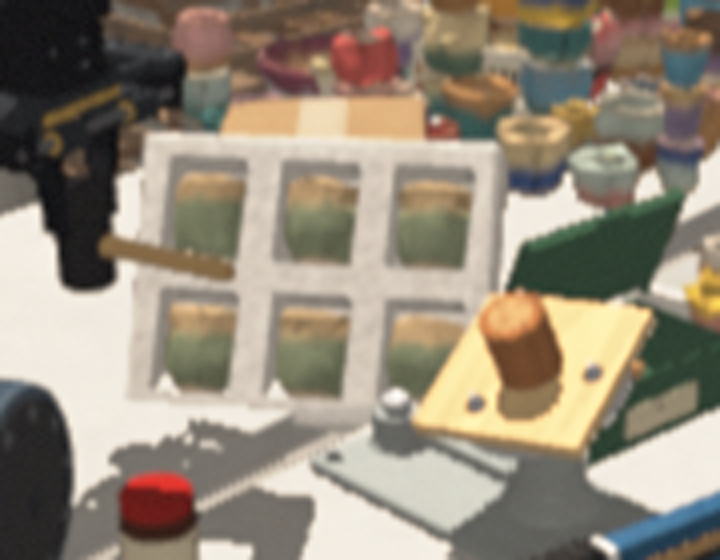

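Request:
step_arm:
  motion:
    - [[0, 0, 0, 0, 0, -10, 20], [0, 0, 0, 0, 0, -30, 20], [0, 0, 0, 0, 0, -60, 20], [0, 0, 0, 0, 0, -85, 20], [0, 0, 0, 0, 0, -105, 20], [0, 0, 0, 0, 0, -118, 20], [0, 0, 0, 0, 0, -125, 20], [0, 0, 0, 0, 0, -127.5, 20], [0, 0, 0, 0, 0, -128.5, 20], [0, 0, 0, 0, 0, -129.5, 20], [0, 0, 0, 0, 0, -129.5, 20]]

```text
time_s: 23.15
position: [0.4465, 0.3561, 0.2311]
tcp_rot: [[0.002, -0.191, 0.982], [0.002, 0.982, 0.191], [-1.0, 0.001, 0.002]]
force: [0.4, 0.2, -2.4]
opening: 0.496
```

```bash
python3 f.py
```

```text
[0.44653651 0.35609197 0.23113827] 43.113931172077436 [ 0.37  0.16 -2.43] [-0.05  0.    0.02]
```

Request:
step_arm:
  motion:
    - [[0, 0, 0, 0, 0, -0.6, 20], [0, 0, 0, 0, 0, -0.6, 20], [0, 0, 0, 0, 0, -0.6, 50], [0, 0, 0, 0, 0, -0.6, 66], [0, 0, 0, 0, 0, -0.6, 66], [0, 0, 0, 0, 0, -0.6, 66], [0, 0, 0, 0, 0, -0.6, 66], [0, 0, 0, 0, 0, -0.6, 66], [0, 0, 0, 0, 0, -0.6, 66]]

```text
time_s: 23.9
position: [0.4462, 0.3559, 0.2298]
tcp_rot: [[-0.0, -0.191, 0.982], [0.001, 0.982, 0.191], [-1.0, 0.001, 0.0]]
force: [0.1, 0.2, -0.3]
opening: 0.751
```

Request:
step_arm:
  motion:
    - [[0, 0, 0, 0, 0, 3, 66], [0, 0, 0, 0, 0, 12, 66], [0, 0, 0, 0, 0, 35, 66], [0, 0, 0, 0, 0, 65, 66], [0, 0, 0, 0, 0, 100, 66], [0, 0, 0, 6, -30, 130, 66], [0, 0, 0, 13, -65, 155, 66], [0, 0, 0, 19, -95, 180, 66], [0, 0, 0, 19, -100, 181, 66], [0, 0, 0, 19, -100, 181, 66], [0, 0, 0, 19, -100, 181, 66], [0, 0, 0, 19, -100, 181, 66]]

```text
time_s: 24.9
position: [0.4645, 0.2565, 0.4098]
tcp_rot: [[-0.003, -0.192, 0.981], [0.001, 0.981, 0.192], [-1.0, 0.001, -0.002]]
force: [0.6, -0.4, -0.7]
opening: 0.759
```

```bash
python3 f.py; python3 - <<'E'
from h import *
from rig import bot
c=snap(bot,"wrist","w14")
P=cloud(c).reshape(-1,3); t=P[(np.hypot(P[:,0]-.446,P[:,1]-.3555)<.035)&(P[:,2]>.074)&(P[:,2]<.09)]
print("mallet",np.median(t[:,2]),cv2.minEnclosingCircle((t[:,:2]*1000).astype(np.float32)),len(t))
snap(bot,"top","t14"); snap(bot,"scene","s14")
a=ld("top0")["frame"].astype(int);b=ld("t14")["frame"].astype(int)
for n in("top0","t14"):
    P=cloud(ld(n)).reshape(-1,3); q=P[(np.hypot(P[:,0]-.5685,P[:,1]-.155)<.010)]; print(n,"peg max z",np.sort(q[:,2])[-8:].round(3))
E
```

```text
[0.46446083 0.25651218 0.40979255] 66.02299954766475 [ 0.59 -0.41 -0.65] [-0.1   0.02 -0.01]
mallet 0.08121934127845448 ((445.75628662109375, 355.2703552246094), 21.984500885009766) 2167
top0 peg max z [0.075 0.075 0.075 0.076 0.076 0.078 0.079 0.079]
t14 peg max z [0.057 0.057 0.057 0.058 0.059 0.059 0.061 0.062]
```

View pics/s14.png

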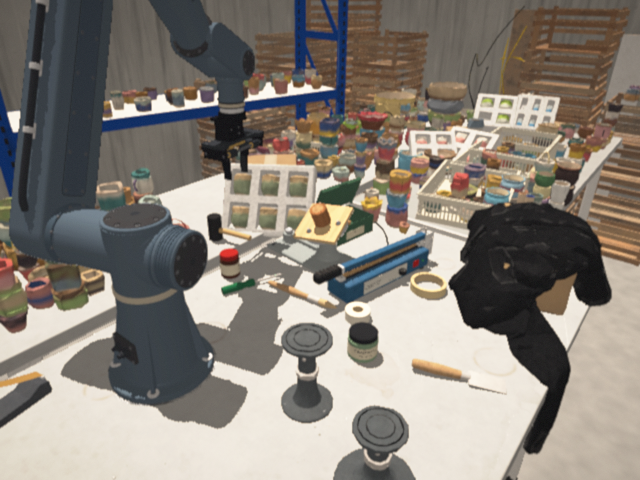

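View pics/t14.png

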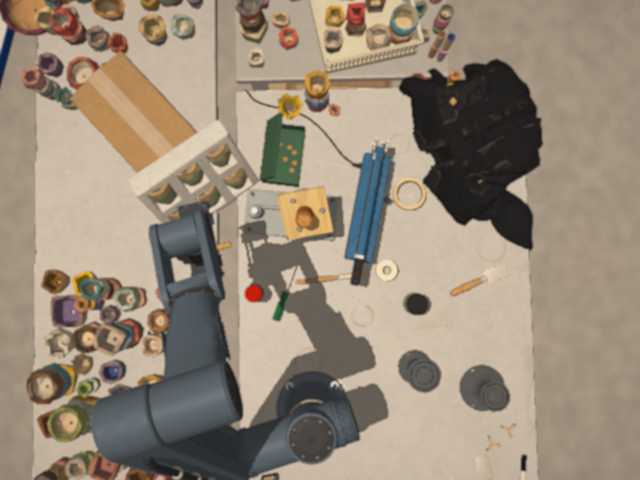

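View pics/w14.png

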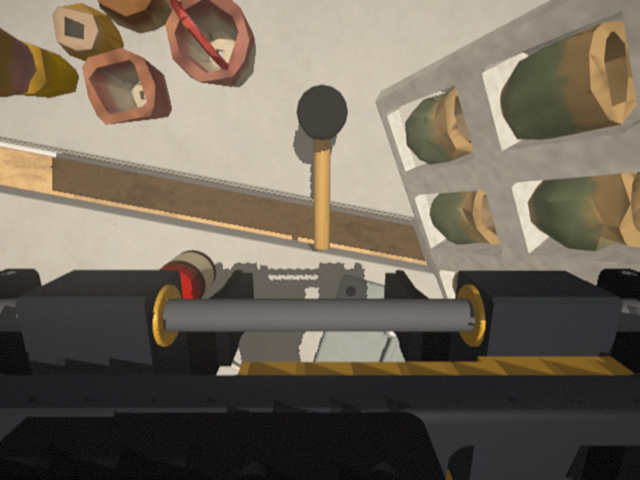

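```bash
python3 -c "
from rig import bot
print(bot.hand_in())"
```

```text
the job is handed in; nothing more can be done
None
```

The chuck is on the wheel, the lock peg is driven home with the mallet, and the job was handed in at about 25 s of the 72 s allowed.

**Chuck:** I gripped it by the boss, fitted it on the three studs along the tilted axis, pressed it home with about 16 N and let go. All three studs showed through the holes. The plate's top measured 13.1 mm above the wheel face with under 0.1° of tilt. Flush would be 12 mm, and the wrist camera reads about 1.3 mm high.

**Peg:** I held the mallet by its head and pressed the peg down with the striking face. It hit its stop: the force rose to about 21 N with no further travel, and the mallet face was at about 52 mm. Before and after pictures show 17–18 mm of drop at the peg head.

**Mallet:** It is standing back within about 1 mm of where it started, upright, with its handle the same way and clear of the stand.

**Other things on the bench:** The tape, label roll and brush look unmoved in the last top picture. I checked them by eye only.

**Disagreements:**
- The top and wrist cameras differed by 3–4 mm in x on the wheel centre, so I relied on the wrist camera's depth throughout.
- The first wheel picture was slightly blurred by motion. Its stud fit moved the wheel centre about 1 mm, and I corrected for that before inserting.

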